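# Change the gas filter cartridges and clamp them

## Task

Change the gas filters: take every spent orange cartridge out of the filter holder and lay it flat on the bare worktop, and lay every fresh green cartridge into a bay of the holder, one to a bay. Unscrew the red wing knob until there is room under its collar, then lay the retaining bar across both blue posts above the cartridges with its forked end round the knob's stem, and screw the knob back down until its collar presses firmly on the bar. Leave the other things on the bench where they are.

Things in the scene. Friction and masses are not known exactly. Their poses are not given: they have to be found in the camera images.
- holder: filter holder fixed to the worktop: grey base plate 136 mm wide (x) and 12 mm thick, from y = -145 to +177 mm; origin on its underside. Its two supports are blue posts 62x34 mm with tops 60 mm above the worktop: the clamp pillar at y = +144 mm, with the clamp screw upright in its middle, and the heel post at y = -112 mm, which has two cheeks 8 mm high at its x edges with 46 mm between them for the bar. Three bays for cartridges lie between the posts at y = -54, 0, +54 mm
- bay1 (a point): centre that a cartridge lying in the one nearest the heel post of the holder's three bays has (38 mm above the worktop, halfway along the bay). The bay runs along the holder's x; the cartridge lies on two cross rails, 24 mm above the worktop, between ribs and end stops about 7 mm high with 4 mm to spare on every side. The middle 48 mm of its length is free of ribs, and the base plate (12 mm above the worktop) lies beneath the gap
- bay2 (a point): centre that a cartridge lying in the middle one of the holder's three bays has (38 mm above the worktop, halfway along the bay). The bay runs along the holder's x; the cartridge lies on two cross rails, 24 mm above the worktop, between ribs and end stops about 7 mm high with 4 mm to spare on every side. The middle 48 mm of its length is free of ribs, and the base plate (12 mm above the worktop) lies beneath the gap
- bay3 (a point): centre that a cartridge lying in the one nearest the clamp pillar of the holder's three bays has (38 mm above the worktop, halfway along the bay). The bay runs along the holder's x; the cartridge lies on two cross rails, 24 mm above the worktop, between ribs and end stops about 7 mm high with 4 mm to spare on every side. The middle 48 mm of its length is free of ribs, and the base plate (12 mm above the worktop) lies beneath the gap
- cart1_mid (a point): fresh gas filter cartridge: square block 90x28x28 mm (x, y, z) in aluminium with a green middle, a 12 mm thick round brass fitting 12 mm long on each end of x (114 mm over all), 0.15 kg. Point at its centre; x along its length. It may lie on any of its four sides and either way round. May be absent
- cart2_mid (a point): fresh gas filter cartridge: square block 90x28x28 mm (x, y, z) in aluminium with a green middle, a 12 mm thick round brass fitting 12 mm long on each end of x (114 mm over all), 0.15 kg. Point at its centre; x along its length. It may lie on any of its four sides and either way round. May be absent
- cart3_mid (a point): fresh gas filter cartridge: square block 90x28x28 mm (x, y, z) in aluminium with a green middle, a 12 mm thick round brass fitting 12 mm long on each end of x (114 mm over all), 0.15 kg. Point at its centre; x along its length. It may lie on any of its four sides and either way round. May be absent
- spent1_mid (a point): spent gas filter cartridge, the same as a fresh one but with an orange middle; at the start it lies in a bay. Point at its centre; x along its length. May be absent
- spent2_mid (a point): spent gas filter cartridge, the same as a fresh one but with an orange middle; at the start it lies in a bay. Point at its centre; x along its length. May be absent
- spent3_mid (a point): spent gas filter cartridge, the same as a fresh one but with an orange middle; at the start it lies in a bay. Point at its centre; x along its length. May be absent
- bar_grip (a point): retaining bar: flat aluminium bar 38x288x10 mm (x, y, z), 0.25 kg, with a yellow grip rib (20 mm wide in x, 56 mm long in y, 40 mm high) standing on its middle. This point lies on the rib's middle axis, 32 mm above the bar's underside and 22 mm above the flat of the bar, on which the fingertips must not stand. y points along the bar to its forked end: there an open slot 18 mm wide runs from the end (y = +144 mm) to y = +119 mm
- bar_mid (a point): point of the retaining bar on its middle axis, 19 mm above its underside, same axes as bar_grip
- bar_seat (a point): where bar_mid is when the bar lies across both posts, with the fork round the clamp stem (8 mm thick, 128 mm from this point along y); axes as the holder's, so the bar's y points along this y. The bar can go 5 mm deeper until the root of the slot meets the stem
- knob_grip (a point): middle of the red wing of the clamp knob, on the screw axis: wing 48 mm long (its x), 16 mm thick (its y), 26 mm high. Rises and sinks with the knob; x turns with it. Below it sits a steel pressure collar 34 mm across and 5 mm thick (its underside 32 mm below this point), which rises with the stem but does not turn and presses on the fork
- knob (a joint): turn of the clamp knob in rad, 0 to 3.9, growing counter-clockwise seen from above. The stem rises 6 mm for every rad: the collar's underside is 61 mm above the worktop at 0 and 84 mm at 3.9, so it meets the top of a seated bar (70 mm) at 1.5. The thread is stiff (0.12 N m) and stays where it is left
- flow_meter: bystander: yellow hand-held flow meter, 154x68x29 mm; origin at the centre of its underside
- tape_roll: bystander: roll of masking tape, 95 mm across, 19 mm high; origin at the centre of its underside
- jar_septa: bystander: white jar with green lid, 46 mm across, 55 mm high; origin at the centre of its underside
- bottle_std: bystander: small reagent bottle with blue cap, 50 mm across, 105 mm high; origin at the centre of its underside
Not all that is in view belongs to the job. Leave any purple look-alike of the part that bears cart2_mid alone.

How it is judged:
On the way, in this order (a step that is already met when the one before it is completed fails the run):
1. every fresh cartridge lies in a bay of the holder and every spent one on the worktop ((distance between cart1_mid and bay1 below 0.008 m or distance between cart1_mid and bay2 below 0.008 m or distance between cart1_mid and bay3 below 0.008 m) and angle between the x axis of each of cart1_mid, cart2_mid, cart3_mid and the x axis of holder, either way round below 0.15 rad and (distance between cart2_mid and bay1 below 0.008 m or distance between cart2_mid and bay2 below 0.008 m or distance between cart2_mid and bay3 below 0.008 m) and (distance between cart3_mid and bay1 below 0.008 m or distance between cart3_mid and bay2 below 0.008 m or distance between cart3_mid and bay3 below 0.008 m) and height (world z) of each of spent1_mid, spent2_mid, spent3_mid below 0.019 m), for 0.2 s.
2. the bar lies across both posts with its fork round the stem (x of bar_mid in the frame of bar_seat between -0.007 and 0.007 m and y of bar_mid in the frame of bar_seat between -0.008 and 0.006 m and z of bar_mid in the frame of bar_seat between -0.003 and 0.003 m and angle between the y axis of bar_mid and the y axis of holder, either way round below 0.06 rad), for 0.2 s.
3. the knob is screwed down onto the bar (all of step 2 and value of joint knob between 1.2 and 1.62 rad and contact force between stem and bar above 1 N), for 0.2 s.
At the end, for the whole second after the job is handed in: fresh cartridges in bays (8 mm, 0.15 rad), spent ones flat on the worktop (centre below 19 mm); bar on both posts with its fork round the stem (7 mm across, 8 mm short to 6 mm beyond along, 3 mm in height, 0.06 rad), at rest; knob at 1.2 to 1.62 rad, its collar pressing on the bar with over 1 N (all of step 1 and all of step 3 and linear speed of bar below 0.02 m/s); the robot touches nothing.
It fails at once if a bystander is moved by more than 3 cm (distance of any of flow_meter, tape_roll, jar_septa, bottle_std from where it was at the start of the episode above 0.03 m).
Of spent1, spent2, spent3 only 1 to 2 are there at a start; the rules pass over those that are not, and their reading is None.
Of cart1, cart2, cart3 only 2 to 3 are there at a start; the rules pass over those that are not, and their reading is None.
At some moment in a run one of cart1, cart2, cart3 may be knocked a few centimetres aside while the robot is not near it.
It also fails if it takes over 210 s, if anything falls off the work surface, if the arm or the gripper's body presses on something with over 40 N, if the wrist force passes 120 N, or if a joint passes its speed limit or range.

## Robot

A 6-joint arm with a two-finger parallel gripper is mounted at the origin on a cart in front of the work surface, level with it; the furniture and walls round the work are solid. World frame = base frame: x ahead of the robot, y to its left, z up, the work surface at z = 0. Lengths are in m, angles in rad, forces in N, time in s.
With the tool pointing down it reaches from about 0.4 to 0.925 m from the base axis. Payload 3.4 kg.
Tool frame: the origin (TCP) lies between the finger pads; the fingertips stand 19 mm ahead of it and the grasp point (between the pads) is the TCP; z points along the fingers, y is the line along which they close (so a half turn about z gives the same grasp; the last joint's range is limited). The gripper opens to 85 mm and grips with 20 to 120 N. Pads are 22 mm wide; open, the fingers measure 114 mm over their backs; the gripper's body (76 mm by 85 mm) begins 54 mm behind the grasp point. The pads swing forward as they close: fully open they stand 13 mm farther back than shut.
Start: joints at [1.032, 0.307, 1.506, -0, 1.328, -0.073], TCP at [0.258, 0.514, 0.25] pointing down, gripper open.
Joint ranges: [-3.12, 3.12], [-1.05, 2.28], [0.14, 2.33], [-1.42, 4.57], [0.1, 2.73], [-2.68, 2.68]. Speed limits (rad/s): [2.57, 2.57, 3.14, 3.14, 3.14, 3.14].

## Interface

Orientations are given as [roll, pitch, yaw] about the fixed x, y, z axes, in that order (R = Rz(yaw) Ry(pitch) Rx(roll)).
In Python, from rig import r, viewer, job gives the robot as it stands.
- The arm moves only by the tool send_rows, never from a script. Its argument "rows" is a list of rows, each a list of 7 numbers: the shift along the world's x, y, z in m, then the turn, a rotation vector about the world's x, y, z in rad, then the opening, from 0 (shut) to 1 (fully open). A call has 1 to 8 rows; each row is the pose to reach, as a shift and turn from the pose commanded when the call began; what a row does not reach only later rows make up. A row lasts 1/12 s, in which the tool goes at most 41.7 mm and 7.16 degrees, less where a joint would pass 70% of its speed; a pose out of reach is approached as far as the arm can. A call with a gripper value outside its range is refused whole. The fingers move at their own pace and stop on an object; "grip_force" is the grip in N (left out, the last holds). Time passes only in rows, so rows that repeat a pose let the fingers close. It gives the time, the measured TCP pose, the force, the opening and the grip force at its end, in the units of the state.
- r.sense(): the state, without advancing time (a new reading comes with each control period).
- viewer.camera(name): name is "side" or "top" or "wrist"; returns a dict with "img" (400x640x3 uint8, red, green, blue), "depth" (400x640 float32, m along the optical axis (not along the pixel's ray), 0 where there is no reading), "mtx" (3x3 intrinsics, pixels), "distortion" ([k1, k2, p1, p2, k3] as OpenCV has them; the pictures are not rectified), "cam_to_world" (4x4, takes a point from camera to world coordinates); the wrist camera has in their place "tool_from_camera" (4x4, takes a point from camera to tool coordinates, whose origin is the TCP and whose axes are the flange's). Camera axes: x right, y up, looking along -z (the intrinsics and any distortion apply to the point x, -y, -z); pixel columns grow to the right and rows downward; lengths in m; the calibration is good to about 2 mm. A picture is of the moment at which its call begins: read the wrist's pose just before it.
- job.job_done(): hands the job in; it is judged then, once.
The state is a dict: "t": time; "q": joint angles; "joint_velocities": joint speeds; "tau": joint torques, N m; "tcp_pos": TCP position; "orientation": TCP orientation; "contact_force": force on the tool from outside, world axes, zero at the start; "ft_torque": the same for the moment, N m; "grip_width": finger opening in m; "grip_force": force on a finger pad.
Only numpy, scipy, OpenCV 4.12 (cv2) and the standard library are available. Lean on these libraries where they do the work, as an engineer would, in place of code of your own. Each camera call takes 0.05 s, during which the arm holds its last target. There are 200 camera calls.

## Working session

There is one attempt and no reset: what is moved stays moved. The work goes in short steps, Python scripts to look and compute and a tool call to move; the robot and the scene stay as the last step left them, time stands still between calls to the robot, and variables do not carry over. Pictures are saved under pics/ and viewed, at most 14 in all, crops included, and the job is handed in when it is done.

Besides the shell and the picture viewer there is one more tool, called after "Request:" as name(argument=value, ...) on one line, values as JSON. send_rows: Moves the arm, as the interface text tells. Its arguments: {"type":"object","properties":{"rows":{"type":"array"},"grip_force":{"type":"number"}},"required":["rows"]}

```bash
ls; mkdir -p pics; cat > h.py <<'E'
import numpy as np, cv2
from rig import r, viewer, job
from scipy.spatial.transform import Rotation as R
def cam(n):
    s=r.sense(); c=viewer.camera(n)
    if n=='wrist':
        T=np.eye(4); T[:3,:3]=R.from_euler('xyz',s['orientation']).as_matrix(); T[:3,3]=s['tcp_pos']
        c['cam_to_world']=T@np.array(c['tool_from_camera'])
    return c
def ray(c,uv):
    p=cv2.undistortPoints(np.array(uv,float).reshape(-1,1,2),np.array(c['mtx']),np.array(c['distortion'])).reshape(-1,2)
    d=np.c_[p[:,0],-p[:,1],-np.ones(len(p))]
    M=np.array(c['cam_to_world']); return M[:3,3],d@M[:3,:3].T
def onz(c,uv,z):
    o,d=ray(c,uv); return o+d*((z-o[2])/d[:,2])[:,None]
def cloud(c):
    v,u=np.mgrid[0:400,0:640]; o,d=ray(c,np.c_[u.ravel(),v.ravel()])
    return (o+d*c['depth'].reshape(-1,1)).reshape(400,640,3)
def save(c,n,crop=None,k=1):
    im=c['img'][:,:,::-1]
    if crop: x0,y0,x1,y1=crop; im=im[y0:y1,x0:x1]
    cv2.imwrite('pics/'+n,cv2.resize(im,None,fx=k,fy=k))
E
python3 - <<'E'
from h import *
s=r.sense(); print(s)
for n in('top','side'):
    c=cam(n); save(c,n+'0.png',None,1.25); print(np.round(c['cam_to_world'],3).tolist(),c['distortion'])
    np.save(n+'.npy',c,allow_pickle=True)
E
```

```text
pics
{'t': 0.0, 'q': array([ 1.03149582e+00,  3.07584897e-01,  1.50769117e+00, -4.37682147e-05,
        1.32839359e+00, -7.34532257e-02]), 'joint_velocities': array([ 0.00035528, -0.00066103,  0.0007465 ,  0.00058345,  0.00119185,
       -0.00286539]), 'tau': array([ 1.43675905e-03, -4.57534039e+01, -2.51916039e+01,  2.97798788e-04,
        1.32682690e-02, -4.66097219e-06]), 'tcp_pos': array([0.25794601, 0.5131487 , 0.24936748]), 'orientation': array([-3.13951813e+00, -1.10073107e-04,  2.67575581e+00]), 'contact_force': array([ 0.40079675,  0.29089038, -0.46615074]), 'ft_torque': array([ 0.02128658,  0.05519769, -0.0192366 ]), 'grip_force': 0.0, 'grip_width': 0.08534806803130648}
[[0.025, 0.996, -0.081, 0.472], [-1.0, 0.026, 0.011, -0.177], [0.013, 0.081, 0.997, 1.715], [0.0, 0.0, 0.0, 1.0]] [-0.00614499  0.          0.          0.          0.        ]
[[0.472, 0.514, -0.716, -0.785], [-0.881, 0.262, -0.393, -0.952], [-0.014, 0.817, 0.577, 1.21], [0.0, 0.0, 0.0, 1.0]] [-0.00234023  0.          0.          0.          0.        ]
```

View pics/top0.png

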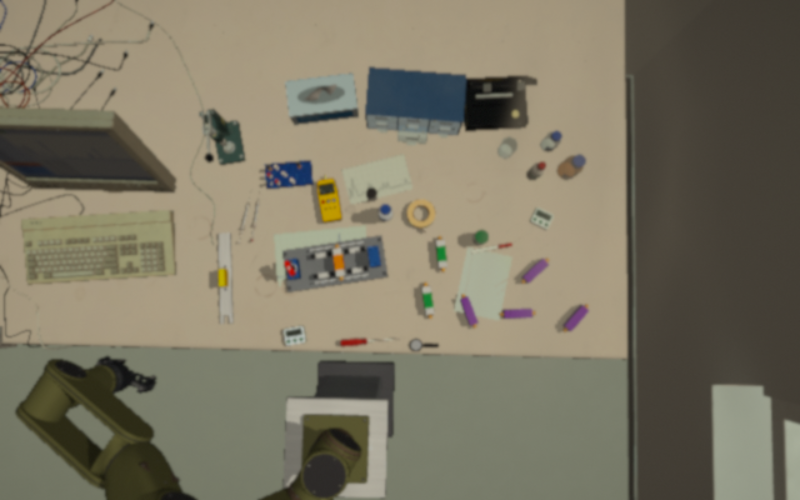

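View pics/side0.png

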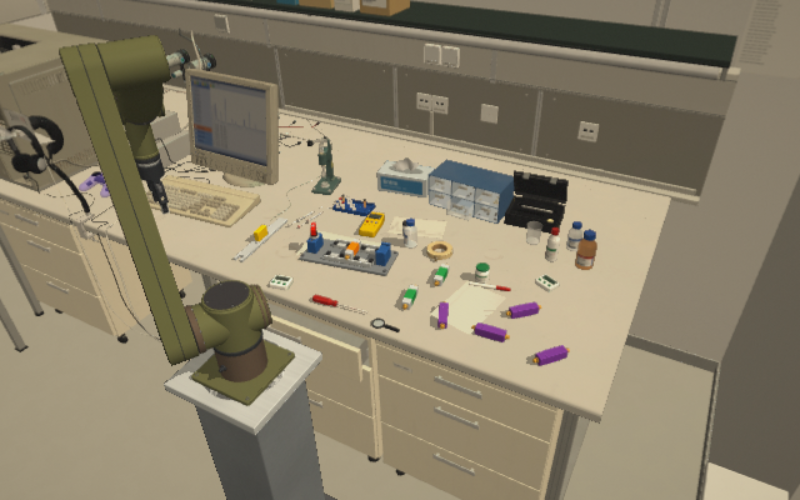

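The top view (800 px scale) shows the holder at (335,263), with the knob at (291,268) and one orange cartridge in it at (338,262). The two green cartridges are at (440,254) and (427,300), and the bar is at (224,278) with its yellow rib. The four purple cartridges on the right are look-alikes, so I leave them alone. The green jar lid at (480,238) is a bystander. The two green-middled blocks with white ends fit "fresh", and I'll confirm this in a wrist crop.

```bash
cat >> h.py <<'E'
def blobs(c,lo,hi,roi=None,amin=20):
    hsv=cv2.cvtColor(c['img'],cv2.COLOR_RGB2HSV); m=cv2.inRange(hsv,np.array(lo),np.array(hi))
    if roi: k=np.zeros_like(m); k[roi[1]:roi[3],roi[0]:roi[2]]=1; m=m*k
    n,l,st,ce=cv2.connectedComponentsWithStats(m); out=[]
    for i in range(1,n):
        if st[i,4]>=amin:
            cn=cv2.findContours((l==i).astype(np.uint8),0,2)[0]; cn=max(cn,key=cv2.contourArea)
            out.append((ce[i],st[i,4],cv2.minAreaRect(cn),cv2.boxPoints(cv2.minAreaRect(cn))))
    return out
def show(c,lo,hi,z,roi=None,amin=20):
    for ce,a,rc,bx in blobs(c,lo,hi,roi,amin):
        b=onz(c,bx,z); e1=b[1]-b[0]; e2=b[2]-b[1]; e=e1 if np.linalg.norm(e1)>np.linalg.norm(e2) else e2
        L=sorted([np.linalg.norm(e1),np.linalg.norm(e2)])
        print('px',np.round(ce),'a',a,'ctr',np.round(onz(c,[ce],z)[0],4),'box',np.round(b.mean(0)[:2],4),'LxW',np.round(L,4),'ang',round(np.degrees(np.arctan2(e[1],e[0]))%180,1))
E
python3 - <<'E'
from h import *
c=np.load('top.npy',allow_pickle=True).item()
for n,lo,hi,z in (('green',(45,90,40),(85,255,255),.028),('orange',(8,150,100),(20,255,255),.052),('yellow',(21,150,100),(32,255,255),.05),('blue',(100,120,50),(125,255,255),.06),('red',(0,150,80),(6,255,255),.09)):
    print(n); show(c,lo,hi,z,(150,100,480,280),15)
E
```

```text
green
px [384. 189.] a 62 ctr [ 0.674  -0.4426  0.028 ] box [ 0.6739 -0.4432] LxW [0.0309 0.0313] ang 136.3
px [352. 203.] a 79 ctr [ 0.6165 -0.3168  0.028 ] box [ 0.6168 -0.3169] LxW [0.0278 0.0437] ang 1.1
px [342. 240.] a 80 ctr [ 0.4679 -0.2776  0.028 ] box [ 0.4679 -0.2775] LxW [0.0291 0.0419] ang 10.7
orange
px [270. 209.] a 89 ctr [0.5796 0.0041 0.052 ] box [0.5798 0.0041] LxW [0.0313 0.0425] ang 10.0
yellow
px [263. 162.] a 438 ctr [0.7671 0.0401 0.05  ] box [0.7754 0.0422] LxW [0.064  0.1356] ang 11.3
px [178. 222.] a 102 ctr [0.5226 0.362  0.05  ] box [0.5232 0.3623] LxW [0.0271 0.0504] ang 2.9
blue
px [236. 139.] a 379 ctr [0.852  0.1493 0.06  ] box [0.8505 0.1588] LxW [0.0688 0.1207] ang 96.1
px [308. 167.] a 29 ctr [ 0.7473 -0.1369  0.06  ] box [ 0.7476 -0.1367] LxW [0.0194 0.0222] ang 46.3
px [299. 205.] a 125 ctr [ 0.5994 -0.1057  0.06  ] box [ 0.5998 -0.1056] LxW [0.0318 0.0594] ang 9.7
px [238. 220.] a 16 ctr [0.5351 0.1279 0.06  ] box [0.5345 0.1271] LxW [0.0113 0.0243] ang 151.2
red
px [231. 214.] a 35 ctr [0.5568 0.1477 0.09  ] box [0.5578 0.148 ] LxW [0.0182 0.0404] ang 24.0
px [282. 273.] a 76 ctr [ 0.3372 -0.0511  0.09  ] box [ 0.3379 -0.0537] LxW [0.0155 0.072 ] ang 96.6
```

Request:
send_rows(rows=[[0.2, -0.15, 0.08, 0, 0, 0.6, 1], [0.2, -0.15, 0.08, 0, 0, 0.6, 1], [0.2, -0.15, 0.08, 0, 0, 0.6, 1], [0.2, -0.15, 0.08, 0, 0, 0.6, 1], [0.2, -0.15, 0.08, 0, 0, 0.6, 1], [0.2, -0.15, 0.08, 0, 0, 0.6, 1], [0.2, -0.15, 0.08, 0, 0, 0.6, 1], [0.2, -0.15, 0.08, 0, 0, 0.6, 1]])

```text
t: 0.77
tcp_pos: [0.463, 0.3611, 0.3317]
orientation: [-3.141, 0.005, -3.013]
contact_force: [-0.2, 0.2, 0.9]
grip_width: 0.0854
grip_force: 0.0
```

```bash
python3 - <<'E'
from h import *
c=cam('wrist'); np.save('w1.npy',c,allow_pickle=True); save(c,'w1.png')
s=r.sense(); print(s['tcp_pos'],s['orientation'],s['q'],np.round(c['tool_from_camera'],3).tolist())
show(c,(21,150,80),(32,255,255),.05)
E
```

```text
[0.46050804 0.36230657 0.33070887] [ 3.14130030e+00  1.32537791e-03 -3.01153409e+00] [ 5.94729642e-01  2.72506081e-01  1.35328757e+00 -3.33116848e-04
  1.51448315e+00 -1.10610692e+00] [[0.0, 0.961, 0.277, 0.07], [1.0, -0.0, 0.001, -0.0], [0.001, 0.277, -0.961, -0.124], [0.0, 0.0, 0.0, 1.0]]
px [323. 205.] a 532 ctr [0.5163 0.3667 0.05  ] box [0.5165 0.3669] LxW [0.0183 0.0608] ang 4.3
px [119. 294.] a 985 ctr [0.7039 0.0662 0.05  ] box [0.7089 0.064 ] LxW [0.0573 0.076 ] ang 100.6
```

View pics/w1.png

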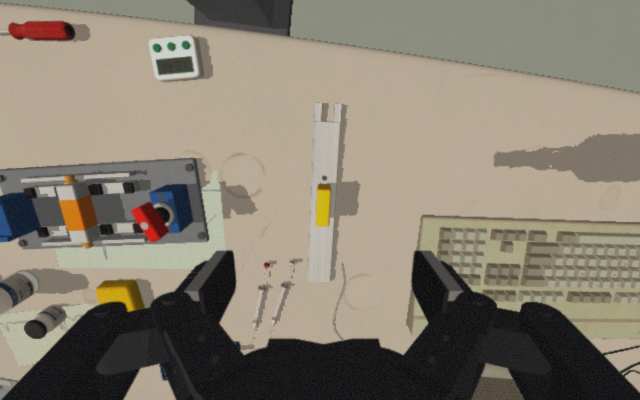

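The bar's fork points toward the robot (slot at px (328,110)), the orange cartridge is in the middle bay (78,212), and the red wing is at (150,222). Next, a view over the holder.

Request:
send_rows(rows=[[0.06, -0.33, 0, 0, 0, 0.04, 1], [0.06, -0.33, 0, 0, 0, 0.04, 1], [0.06, -0.33, 0, 0, 0, 0.04, 1], [0.06, -0.33, 0, 0, 0, 0.04, 1], [0.06, -0.33, 0, 0, 0, 0.04, 1], [0.06, -0.33, 0, 0, 0, 0.04, 1], [0.06, -0.33, 0, 0, 0, 0.04, 1], [0.06, -0.33, 0, 0, 0, 0.04, 1]])

```text
t: 1.48
tcp_pos: [0.5168, 0.0354, 0.3295]
orientation: [3.14, -0.002, -2.966]
contact_force: [0.9, -0.0, 0.3]
grip_width: 0.0854
grip_force: 0.0
```

Request:
send_rows(rows=[[0, 0, -0.05, 0, 0, 0, 1], [0, 0, -0.05, 0, 0, 0, 1], [0, 0, -0.05, 0, 0, 0, 1], [0, 0, -0.05, 0, 0, 0, 1], [0, 0, -0.05, 0, 0, 0, 1], [0, 0, -0.05, 0, 0, 0, 1]])

```text
t: 1.98
tcp_pos: [0.5187, 0.0373, 0.2818]
orientation: [-3.141, 0.003, -2.965]
contact_force: [0.3, 1.1, -0.2]
grip_width: 0.0854
grip_force: 0.0
```

```bash
python3 - <<'E'
from h import *
c=cam('wrist'); np.save('w2.npy',c,allow_pickle=True); save(c,'w2.png')
s=r.sense(); print(s['tcp_pos'],s['orientation'],s['q'])
for n,lo,hi,z in (('orange',(8,150,80),(20,255,255),.052),('blue',(100,120,40),(125,255,255),.06),('red',(0,150,60),(6,255,255),.1),('green',(45,90,40),(85,255,255),.028)):
    print(n); show(c,lo,hi,z,None,100)
P=cloud(c); print('z of red', np.median(P[cv2.inRange(cv2.cvtColor(c['img'],cv2.COLOR_RGB2HSV),np.array((0,150,60)),np.array((6,255,255)))>0],axis=0))
E
```

```text
[0.51870419 0.03713044 0.28181211] [-3.14129315e+00  2.78270684e-03 -2.96513950e+00] [-9.92748340e-03  2.04702660e-01  1.56972439e+00  2.26124304e-04
  1.36437559e+00 -1.75722258e+00]
orange
px [290. 217.] a 834 ctr [0.5778 0.0058 0.052 ] box [0.5778 0.0059] LxW [0.0282 0.0462] ang 9.0
blue
px [204. 216.] a 1994 ctr [ 0.5921 -0.0987  0.06  ] box [ 0.5944 -0.0997] LxW [0.0513 0.0735] ang 10.8
px [399. 208.] a 939 ctr [0.5404 0.1336 0.06  ] box [0.5489 0.141 ] LxW [0.0407 0.0692] ang 10.3
red
px [286.   4.] a 588 ctr [ 0.3605 -0.0256  0.1   ] box [ 0.3626 -0.0312] LxW [0.0089 0.064 ] ang 99.8
px [415. 229.] a 624 ctr [0.5506 0.1442 0.1   ] box [0.5523 0.145 ] LxW [0.0183 0.0541] ang 31.8
green
px [82. 86.] a 1423 ctr [ 0.4653 -0.2686  0.028 ] box [ 0.4657 -0.2688] LxW [0.0453 0.0512] ang 10.3
px [ 59. 196.] a 1121 ctr [ 0.6123 -0.3065  0.028 ] box [ 0.6123 -0.307 ] LxW [0.0498 0.0502] ang 6.9
z of red [0.53291508 0.12953133 0.02996355]
```

View pics/w2.png

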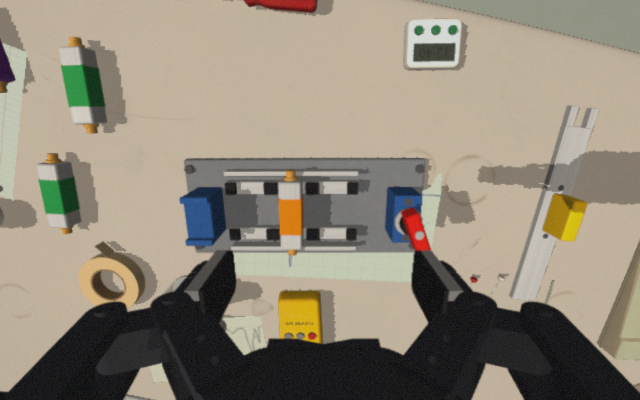

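```bash
python3 - <<'E'
from h import *
c=np.load('w2.npy',allow_pickle=True).item()
P=cloud(c); hsv=cv2.cvtColor(c['img'],cv2.COLOR_RGB2HSV)
def rect(m,n):
    p=P[m&(c['depth']>0)]; rc=cv2.minAreaRect(p[:,:2].astype(np.float32)*1000); print(n,len(p),np.round(rc,1).tolist() if 0 else rc,'z',np.percentile(p[:,2],[5,50,95]).round(4), 'mean',p.mean(0).round(4))
box=lambda x0,y0,x1,y1:(np.mgrid[0:400,0:640][1]>=x0)&(np.mgrid[0:400,0:640][1]<x1)&(np.mgrid[0:400,0:640][0]>=y0)&(np.mgrid[0:400,0:640][0]<y1)
z=P[...,2]
rect(box(395,205,435,252)&(z>.085),'wing')
rect(box(180,180,226,248)&(z>.055)&(z<.0625),'heel')
rect(box(275,180,305,250)&(z>.047)&(z<.056),'cart')
rect(box(180,150,435,255)&(z>.007)&(z<.017),'plate')
rect(box(40,150,85,235)&(z>.024)&(z<.033),'g1')
rect(box(55,40,110,135)&(z>.024)&(z<.033),'g2')
rect(box(545,190,590,245)&(z>.045)&(z<.056),'rib')
rect(box(505,100,610,305)&(z>.006)&(z<.0125),'bar')
# bench free-space check: obstacles around
E
```

```text
wing 741 ((531.2981567382812, 123.82111358642578), (109.26751708984375, 24.393817901611328), 45.177772521972656) z [0.0902 0.1079 0.1103] mean [0.5482 0.1411 0.1105]
heel 1038 ((598.3202514648438, -104.75045013427734), (61.31625747680664, 33.79581832885742), 9.760918617248535) z [0.0573 0.0602 0.0614] mean [ 0.5979 -0.1031  0.06  ]
cart 1529 ((578.1095581054688, 5.460615158081055), (88.87757110595703, 28.585145950317383), 10.175056457519531) z [0.0506 0.0524 0.0536] mean [0.576  0.0055 0.0523]
plate 11781 ((576.0001831054688, 21.275665283203125), (135.96434020996094, 320.3717041015625), 10.272726058959961) z [0.0108 0.0123 0.0142] mean [0.5617 0.0288 0.0123]
g1 1341 ((613.6033935546875, -316.49853515625), (93.79844665527344, 30.016952514648438), 5.638354778289795) z [0.0254 0.0283 0.0297] mean [ 0.6142 -0.3148  0.0281]
g2 1868 ((467.0804138183594, -277.0025634765625), (90.39755249023438, 29.828027725219727), 9.357818603515625) z [0.0256 0.0283 0.0297] mean [ 0.466  -0.2757  0.0281]
rib 674 ((521.6688842773438, 365.8767395019531), (56.08163833618164, 21.284387588500977), 3.603963851928711) z [0.046  0.0495 0.0509] mean [0.5204 0.3647 0.0492]
bar 4400 ((520.3002319335938, 374.9603576660156), (289.2464904785156, 61.504051208496094), 5.885012626647949) z [0.0078 0.0098 0.0111] mean [0.5128 0.3638 0.0097]
```

Request:
send_rows(rows=[[0.059, -0.032, -0.02, 0, 0, 0, 0.75], [0.059, -0.032, -0.06, 0, 0, 0, 0.75], [0.059, -0.032, -0.1, 0, 0, 0, 0.75], [0.059, -0.032, -0.14, 0, 0, 0, 0.75], [0.059, -0.032, -0.17, 0, 0, 0, 0.75], [0.059, -0.032, -0.2, 0, 0, 0, 0.75], [0.059, -0.032, -0.22, 0, 0, 0, 0.75], [0.059, -0.032, -0.234, 0, 0, 0, 0.75]])

```text
t: 2.7
tcp_pos: [0.5763, 0.0047, 0.0444]
orientation: [3.141, -0.002, -2.966]
contact_force: [0.3, -0.7, 0.7]
grip_width: 0.0641
grip_force: 0.0
```

Request:
send_rows(rows=[[0, 0, 0, 0, 0, 0, 0.75], [0, 0, 0, 0, 0, 0, 0.0], [0, 0, 0, 0, 0, 0, 0.0], [0, 0, 0, 0, 0, 0, 0.0], [0, 0, 0, 0, 0, 0, 0.0], [0, 0, 0, 0, 0, 0, 0.0], [0, 0, 0, 0, 0, 0, 0.0], [0, 0, 0, 0, 0, 0, 0.0]], grip_force=40)

```text
t: 3.37
tcp_pos: [0.5785, 0.004, 0.0483]
orientation: [-3.141, 0.004, -2.967]
contact_force: [-0.2, 2.0, 6.7]
grip_width: 0.0272
grip_force: 41.1
```

Request:
send_rows(rows=[[0, 0, 0.03, 0, 0, 0, 0], [0, 0, 0.06, 0, 0, 0, 0], [0, 0, 0.1, 0, 0, 0, 0], [-0.01, -0.03, 0.1, 0, 0, 0, 0], [-0.02, -0.065, 0.1, 0, 0, 0, 0], [-0.035, -0.1, 0.1, 0, 0, 0, 0], [-0.05, -0.135, 0.1, 0, 0, 0, 0], [-0.065, -0.17, 0.1, 0, 0, 0, 0]])

```text
t: 4.03
tcp_pos: [0.5109, -0.1674, 0.1469]
orientation: [-3.141, 0.001, -2.967]
contact_force: [0.4, -1.1, -1.9]
grip_width: 0.0273
grip_force: 40.1
```

Request:
send_rows(rows=[[-0.014, -0.034, 0, 0, 0, 0, 0], [-0.014, -0.034, -0.03, 0, 0, 0, 0], [-0.014, -0.034, -0.06, 0, 0, 0, 0], [-0.014, -0.034, -0.09, 0, 0, 0, 0], [-0.014, -0.034, -0.11, 0, 0, 0, 0], [-0.014, -0.034, -0.12, 0, 0, 0, 0], [-0.014, -0.034, -0.123, 0, 0, 0, 0], [-0.014, -0.034, -0.123, 0, 0, 0, 0]])

```text
t: 4.7
tcp_pos: [0.4973, -0.2001, 0.0239]
orientation: [3.141, -0.001, -2.967]
contact_force: [-0.5, 0.3, -0.8]
grip_width: 0.0272
grip_force: 41.0
```

Request:
send_rows(rows=[[0, 0, 0, 0, 0, 0, 0], [0, 0, 0, 0, 0, 0, 0.55], [0, 0, 0, 0, 0, 0, 0.55], [0, 0, 0, 0, 0, 0, 0.55], [0, 0, 0.04, 0, 0, 0, 0.55], [0, 0, 0.08, 0, 0, 0, 0.55], [0, 0, 0.12, 0, 0, 0, 0.55], [0, 0, 0.16, 0, 0, 0, 0.55]])

```text
t: 5.37
tcp_pos: [0.4976, -0.2, 0.185]
orientation: [3.141, -0.001, -2.967]
contact_force: [1.0, 0.6, -0.1]
grip_width: 0.0471
grip_force: 0.0
```

Request:
send_rows(rows=[[-0.02, -0.04, 0.07, 0, 0, 0, 0.75], [-0.02, -0.04, 0.07, 0, 0, 0, 0.75], [-0.02, -0.04, 0.07, 0, 0, 0, 0.75], [-0.02, -0.04, 0.07, 0, 0, 0, 0.75], [-0.02, -0.04, 0.07, 0, 0, 0, 0.75]])

```text
t: 5.78
tcp_pos: [0.4775, -0.2399, 0.2532]
orientation: [3.141, 0.0, -2.968]
contact_force: [0.1, 0.3, -0.3]
grip_width: 0.0642
grip_force: 0.0
```

```bash
cat >> h.py <<'E'
def carts(c,lo,hi,z0,z1,label):
    # top faces: depth band near colour blob
    P=cloud(c); z=P[...,2]; band=((z>z0)&(z<z1)&(c['depth']>0)).astype(np.uint8)
    n,l=cv2.connectedComponents(band,connectivity=4)
    for ce,a,_,_ in blobs(c,lo,hi,None,150):
        k=l[int(ce[1]),int(ce[0])]
        if k==0: print(label,ce.round(),'no top in band'); continue
        p=P[l==k]; rc=cv2.minAreaRect(p[:,:2].astype(np.float32)*1000); (cx,cy),(w,h),an=rc
        if h>w: an+=90; w,h=h,w
        print(label,'px',ce.round(),'xy',round(cx/1e3,4),round(cy/1e3,4),'size',round(w),round(h),'ang',round((an+90)%180-90,1),'z',p[:,2].mean().round(4))
GREEN=((45,90,40),(85,255,255)); ORANGE=((8,150,80),(20,255,255))
E
python3 - <<'E'
from h import *
c=cam('wrist'); s=r.sense(); print(s['tcp_pos'],s['orientation'],s['q'])
carts(c,*GREEN,.023,.034,'g'); carts(c,*ORANGE,.023,.034,'o')
save(c,'w3.png')
E
```

```text
[ 0.47712513 -0.23943162  0.25224915] [ 3.13988642e+00 -1.42617443e-03 -2.96750822e+00] [-5.44466138e-01  2.49056586e-01  1.58621691e+00  3.57777018e-04
  1.30851594e+00 -2.28943882e+00]
g px [294. 162.] xy 0.4683 -0.2772 size 94 29 ang 10.1 z 0.0281
g [136. 293.] no top in band
o px [352. 198.] xy 0.4984 -0.2005 size 95 28 ang 10.4 z 0.0281
```

View pics/w3.png

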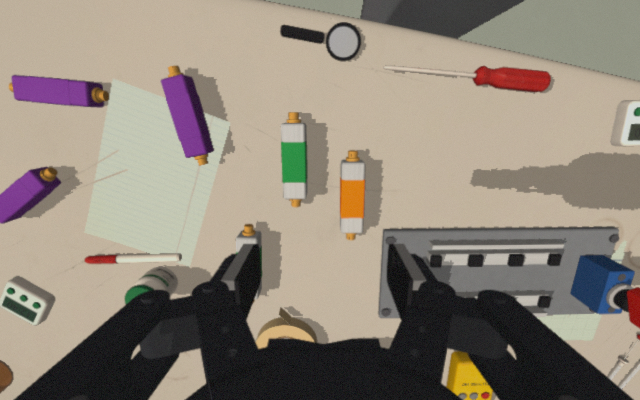

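px (294,162) is a green-middled block with brass-fitted aluminium ends, so it is a fresh cartridge. The purple ones at the left are look-alikes, and the spent cartridge lies flat at (352,198). I'm picking up the green one.

Request:
send_rows(rows=[[-0.009, -0.038, -0.02, 0, 0, 0, 0.55], [-0.009, -0.038, -0.06, 0, 0, 0, 0.55], [-0.009, -0.038, -0.1, 0, 0, 0, 0.55], [-0.009, -0.038, -0.14, 0, 0, 0, 0.55], [-0.009, -0.038, -0.175, 0, 0, 0, 0.55], [-0.009, -0.038, -0.205, 0, 0, 0, 0.55], [-0.009, -0.038, -0.22, 0, 0, 0, 0.55], [-0.009, -0.038, -0.228, 0, 0, 0, 0.55]])

```text
t: 6.5
tcp_pos: [0.4659, -0.2753, 0.0207]
orientation: [3.135, -0.007, -2.967]
contact_force: [-0.8, 0.4, -0.2]
grip_width: 0.047
grip_force: 0.0
```

Request:
send_rows(rows=[[0, 0, 0, 0, 0, 0, 0.55], [0, 0, 0, 0, 0, 0, 0.0], [0, 0, 0, 0, 0, 0, 0.0], [0, 0, 0, 0, 0, 0, 0.0], [0, 0, 0, 0, 0, 0, 0.0], [0, 0, 0, 0, 0, 0, 0.0], [0, 0, 0.03, 0, 0, 0, 0.0], [0, 0, 0.07, 0, 0, 0, 0.0]])

```text
t: 7.17
tcp_pos: [0.4663, -0.2765, 0.0933]
orientation: [3.136, -0.006, -2.968]
contact_force: [0.3, -0.8, -1.7]
grip_width: 0.0271
grip_force: 41.7
```

Request:
send_rows(rows=[[0.0, 0.0, 0.04, 0, 0, 0, 0], [0.01, 0.03, 0.056, 0, 0, 0, 0], [0.101, 0.336, 0.056, 0, 0, 0, 0], [0.101, 0.336, 0.056, 0, 0, 0, 0], [0.101, 0.336, 0.056, 0, 0, 0, 0], [0.101, 0.336, 0.056, 0, 0, 0, 0], [0.101, 0.336, 0.056, 0, 0, 0, 0], [0.101, 0.336, 0.056, 0, 0, 0, 0]])

```text
t: 7.83
tcp_pos: [0.5502, -0.0067, 0.152]
orientation: [-3.141, 0.001, -2.968]
contact_force: [0.9, -0.2, -1.4]
grip_width: 0.0275
grip_force: 41.8
```

Request:
send_rows(rows=[[0, 0, 0, 0, 0, 0, 0]])

```text
t: 7.92
tcp_pos: [0.5523, -0.0016, 0.1521]
orientation: [3.138, 0.004, -2.962]
contact_force: [0.5, -0.3, -0.9]
grip_width: 0.0271
grip_force: 41.8
```

```bash
python3 - <<'E'
from h import *
s=r.sense(); print(s['t'],s['tcp_pos'],s['orientation'],s['q'])
E
```

```text
7.9167 [ 0.55225155 -0.00156943  0.15214358] [ 3.1383789   0.00425561 -2.96211354] [-0.08202025  0.36723089  1.68991121  0.00476447  1.08117519 -1.83453634]
```

Request:
send_rows(rows=[[0.017, 0.06, 0, 0, 0, 0, 0], [0.017, 0.06, 0, 0, 0, 0, 0], [0.017, 0.06, 0, 0, 0, 0, 0], [0.017, 0.06, 0, 0, 0, 0, 0]])

```text
t: 8.25
tcp_pos: [0.5672, 0.0522, 0.1516]
orientation: [-3.141, 0.0, -2.965]
contact_force: [-1.0, -0.4, -1.7]
grip_width: 0.0277
grip_force: 41.8
```

```bash
python3 - <<'E'
from h import *
s=r.sense(); print(s['t'],s['tcp_pos'],s['orientation'],s['q'])
c=cam('wrist'); save(c,'w4.png')
E
```

```text
8.25 [0.56715869 0.05224351 0.1515651 ] [-3.14119516e+00  3.06003303e-04 -2.96475207e+00] [ 1.79083157e-02  3.90524266e-01  1.65098049e+00 -3.86111410e-04
  1.09972287e+00 -1.72955336e+00]
```

View pics/w4.png

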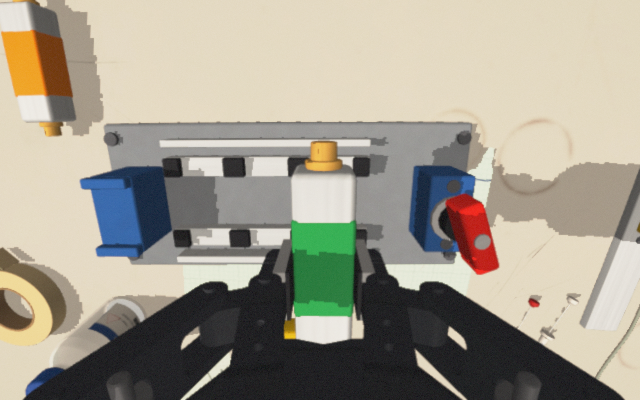

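Request:
send_rows(rows=[[0, 0, -0.02, 0, 0, 0, 0], [0, 0, -0.04, 0, 0, 0, 0], [0, 0, -0.04, 0, 0, 0, 0], [0, 0, -0.04, 0, 0, 0, 0]])

```text
t: 8.63
tcp_pos: [0.5656, 0.0501, 0.1105]
orientation: [3.141, -0.004, -2.969]
contact_force: [0.1, -0.1, -1.5]
grip_width: 0.0273
grip_force: 41.8
```

Request:
send_rows(rows=[[0.004, 0.008, 0, 0, 0, 0, 0], [0.004, 0.008, -0.01, 0, 0, 0, 0], [0.004, 0.008, -0.01, 0, 0, 0, 0]])

```text
t: 8.88
tcp_pos: [0.5716, 0.0596, 0.101]
orientation: [-3.142, 0.001, -2.967]
contact_force: [-0.8, -0.4, -2.0]
grip_width: 0.0272
grip_force: 41.8
```

Request:
send_rows(rows=[[0, 0, -0.02, 0, 0, 0, 0], [0, 0, -0.035, 0, 0, 0, 0], [0, 0, -0.045, 0, 0, 0, 0], [0, 0, -0.05, 0, 0, 0, 0], [0, 0, -0.052, 0, 0, 0, 0], [0, 0, -0.052, 0, 0, 0, 0]])

```text
t: 9.38
tcp_pos: [0.5711, 0.0594, 0.0499]
orientation: [-3.142, -0.0, -2.967]
contact_force: [0.3, -0.1, -1.0]
grip_width: 0.0271
grip_force: 41.9
```

Request:
send_rows(rows=[[0, 0, -0.002, 0, 0, 0, 0], [0, 0, -0.002, 0, 0, 0, 0.55], [0, 0, -0.002, 0, 0, 0, 0.55], [0, 0, -0.002, 0, 0, 0, 0.55], [0, 0, 0.03, 0, 0, 0, 0.55], [0, 0, 0.07, 0, 0, 0, 0.55], [0, 0, 0.11, 0, 0, 0, 0.55], [0, -0.02, 0.14, 0, 0, 0, 0.55]])

```text
t: 10.05
tcp_pos: [0.5722, 0.0418, 0.1923]
orientation: [3.14, 0.003, -2.965]
contact_force: [1.5, -1.1, -0.3]
grip_width: 0.0471
grip_force: 0.0
```

Request:
send_rows(rows=[[-0.04, -0.17, 0.09, 0, 0, 0, 0.75], [-0.04, -0.17, 0.09, 0, 0, 0, 0.75], [-0.04, -0.17, 0.09, 0, 0, 0, 0.75], [-0.04, -0.17, 0.09, 0, 0, 0, 0.75], [-0.04, -0.17, 0.09, 0, 0, 0, 0.75], [-0.04, -0.17, 0.09, 0, 0, 0, 0.75], [-0.04, -0.17, 0.09, 0, 0, 0, 0.75], [-0.04, -0.17, 0.09, 0, 0, 0, 0.75]])

```text
t: 10.72
tcp_pos: [0.5309, -0.1303, 0.2789]
orientation: [3.141, -0.0, -2.968]
contact_force: [-0.6, -0.3, 0.5]
grip_width: 0.0642
grip_force: 0.0
```

```bash
python3 - <<'E'
from h import *
c=cam('wrist'); s=r.sense(); print(s['tcp_pos'],s['orientation'],s['q'])
carts(c,*GREEN,.023,.034,'g'); carts(c,*GREEN,.045,.06,'gbay');carts(c,*ORANGE,.023,.034,'o')
save(c,'w5.png')
E
```

```text
[ 0.53078371 -0.12970333  0.27844302] [ 3.14022372e+00 -1.20792071e-03 -2.96705452e+00] [-3.17386101e-01  2.47036519e-01  1.52024960e+00  6.48342231e-04
  1.37601784e+00 -2.06284577e+00]
g px [177. 210.] xy 0.6164 -0.3171 size 92 30 ang 7.5 z 0.0281
g [461. 230.] no top in band
g [ 70. 240.] no top in band
gbay [177. 210.] no top in band
gbay px [461. 230.] xy 0.5686 0.0579 size 97 29 ang 10.9 z 0.0515
gbay px [ 70. 240.] xy 0.6698 -0.4392 size 44 43 ang 11.3 z 0.0546
o [25. 36.] no top in band
o px [272. 137.] xy 0.5001 -0.2004 size 93 29 ang 10.3 z 0.0281
```

Request:
send_rows(rows=[[0.085, -0.187, -0.1, 0, 0, -0.055, 0.75], [0.085, -0.187, -0.1, 0, 0, -0.055, 0.75], [0.085, -0.187, -0.1, 0, 0, -0.055, 0.75], [0.085, -0.187, -0.1, 0, 0, -0.055, 0.75], [0.085, -0.187, -0.1, 0, 0, -0.055, 0.75], [0.085, -0.187, -0.1, 0, 0, -0.055, 0.75], [0.085, -0.187, -0.1, 0, 0, -0.055, 0.75], [0.085, -0.187, -0.1, 0, 0, -0.055, 0.75]])

```text
t: 11.43
tcp_pos: [0.6159, -0.3163, 0.1765]
orientation: [3.138, -0.004, -3.022]
contact_force: [0.4, 1.1, -0.2]
grip_width: 0.0642
grip_force: 0.0
```

Request:
send_rows(rows=[[0, 0, 0, 0, 0, 0, 0.75], [0, 0, 0, 0, 0, 0, 0.75]])

```text
t: 11.6
tcp_pos: [0.6162, -0.3155, 0.1798]
orientation: [3.141, 0.0, -3.02]
contact_force: [0.6, 0.1, 1.0]
grip_width: 0.0639
grip_force: 0.0
```

```bash
python3 - <<'E'
from h import *
s=r.sense(); print(s['t'],s['tcp_pos'],s['orientation'])
c=cam('top'); show(c,*GREEN,.028,(300,150,420,280))
E
```

```text
11.6 [ 0.61623561 -0.3154894   0.17982691] [ 3.14100786e+00  6.57933722e-05 -3.02041920e+00]
px [352. 205.] a 36 ctr [ 0.606  -0.3155  0.028 ] box [ 0.6084 -0.3168] LxW [0.0241 0.0273] ang 102.8
```

Request:
send_rows(rows=[[0, -0.001, -0.03, 0, 0, 0, 0.6], [0, -0.001, -0.065, 0, 0, 0, 0.6], [0, -0.001, -0.1, 0, 0, 0, 0.6], [0, -0.001, -0.13, 0, 0, 0, 0.6], [0, -0.001, -0.147, 0, 0, 0, 0.6], [0, -0.001, -0.154, 0, 0, 0, 0.6], [0, -0.001, -0.154, 0, 0, 0, 0.6], [0, -0.001, -0.154, 0, 0, 0, 0]])

```text
t: 12.32
tcp_pos: [0.6169, -0.3184, 0.0266]
orientation: [-3.141, 0.001, -3.022]
contact_force: [-0.1, -0.4, 0.1]
grip_width: 0.0405
grip_force: 0.0
```

Request:
send_rows(rows=[[0, 0, 0, 0, 0, 0, 0.0], [0, 0, 0, 0, 0, 0, 0.0], [0, 0, 0, 0, 0, 0, 0.0], [0, 0, 0, 0, 0, 0, 0.0], [0, 0, 0, 0, 0, 0, 0.0], [0, 0, 0.03, 0, 0, 0, 0.0], [0, 0, 0.07, 0, 0, 0, 0.0], [0, 0, 0.11, 0, 0, 0.055, 0.0]])

```text
t: 12.98
tcp_pos: [0.6148, -0.318, 0.1352]
orientation: [3.139, -0.003, -2.967]
contact_force: [1.7, -0.5, -1.0]
grip_width: 0.027
grip_force: 40.0
```

Request:
send_rows(rows=[[-0.0275, 0.269, 0.02, 0, 0, 0, 0], [-0.0275, 0.269, 0.02, 0, 0, 0, 0], [-0.0275, 0.269, 0.02, 0, 0, 0, 0], [-0.0275, 0.269, 0.02, 0, 0, 0, 0], [-0.0275, 0.269, 0.02, 0, 0, 0, 0], [-0.0275, 0.269, 0.02, 0, 0, 0, 0], [-0.0275, 0.269, 0.02, 0, 0, 0, 0], [-0.0275, 0.269, 0.02, 0, 0, 0, 0]])

```text
t: 13.65
tcp_pos: [0.5874, -0.0447, 0.1562]
orientation: [3.139, 0.0, -2.963]
contact_force: [-0.3, -0.2, -0.7]
grip_width: 0.0271
grip_force: 40.1
```

Request:
send_rows(rows=[[0, 0, 0, 0, 0, 0, 0], [0, 0, 0, 0, 0, 0, 0], [0, 0, 0, 0, 0, 0, 0]])

```text
t: 13.9
tcp_pos: [0.589, -0.0509, 0.1554]
orientation: [-3.141, 0.0, -2.969]
contact_force: [-0.1, -0.8, -0.8]
grip_width: 0.0274
grip_force: 40.1
```

```bash
python3 - <<'E'
from h import *
c=cam('wrist'); s=r.sense(); print(s['tcp_pos'],s['orientation'],s['q'])
carts(c,*GREEN,.045,.06,'gbay');save(c,'w6.png')
P=cloud(c); m=cv2.inRange(cv2.cvtColor(c['img'],cv2.COLOR_RGB2HSV),*map(np.array,GREEN))>0; m&=P[...,2]>.11
p=P[m]; rc=cv2.minAreaRect(p[:,:2].astype(np.float32)*1000); print(rc,p.mean(0))
E
```

```text
[ 0.58893625 -0.05102024  0.15527867] [-3.14108917e+00  1.40803185e-04 -2.96900050e+00] [-1.57606212e-01  4.13214015e-01  1.59928874e+00 -4.76412840e-04
  1.12879350e+00 -1.90079094e+00]
gbay px [457. 204.] xy 0.5694 0.0584 size 97 29 ang 10.1 z 0.0517
gbay [323. 267.] no top in band
((565.470947265625, -55.467044830322266), (92.85470581054688, 29.120195388793945), 10.009016036987305) [ 0.58549917 -0.05168932  0.15682128]
```

View pics/w6.png

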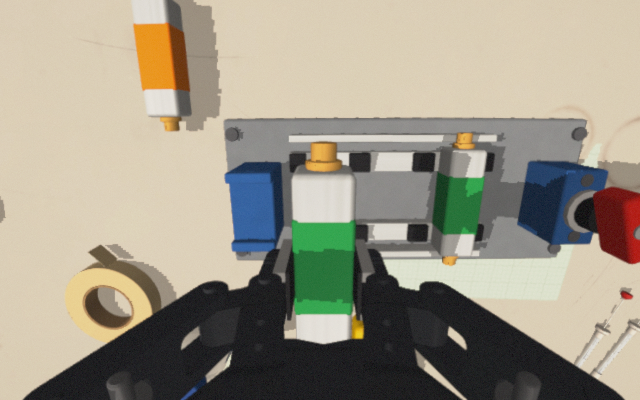

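Green is held straight above bay 1, and the other sits in bay 3 at (459,205). Lowering this one.

Request:
send_rows(rows=[[0, 0.003, -0.03, 0, 0, 0, 0], [0, 0.003, -0.06, 0, 0, 0, 0], [0, 0.003, -0.075, 0, 0, 0, 0], [0, 0.003, -0.085, 0, 0, 0, 0], [0, 0.003, -0.095, 0, 0, 0, 0], [0, 0.003, -0.102, 0, 0, 0, 0], [0, 0.003, -0.107, 0, 0, 0, 0], [0, 0.003, -0.107, 0, 0, 0, 0]])

```text
t: 14.62
tcp_pos: [0.589, -0.0474, 0.0516]
orientation: [-3.14, 0.001, -2.968]
contact_force: [-6.2, -0.8, 17.7]
grip_width: 0.027
grip_force: 42.8
```

Request:
send_rows(rows=[[0, 0, -0.001, 0, 0, 0, 0], [0, 0, -0.001, 0, 0, 0, 0.5], [0, 0, -0.001, 0, 0, 0, 0.5], [0, 0, -0.001, 0, 0, 0, 0.5], [0, 0, 0.03, 0, 0, 0, 0.5], [0, 0, 0.07, 0, 0, 0, 0.5], [0, 0, 0.11, 0, 0, 0, 0.5], [0, 0, 0.15, 0, 0, 0, 0.7]])

```text
t: 15.28
tcp_pos: [0.5885, -0.0466, 0.1994]
orientation: [3.141, -0.001, -2.967]
contact_force: [0.2, -0.1, -0.7]
grip_width: 0.0535
grip_force: 0.0
```

Request:
send_rows(rows=[[-0.08, 0.14, 0.05, 0, 0, 0, 0.7], [-0.08, 0.14, 0.05, 0, 0, 0, 0.7], [-0.08, 0.14, 0.05, 0, 0, 0, 0.7], [-0.08, 0.14, 0.05, 0, 0, 0, 0.7], [-0.08, 0.14, 0.05, 0, 0, 0, 0.7], [-0.08, 0.14, 0.05, 0, 0, 0, 0.7], [-0.08, 0.14, 0.05, 0, 0, 0, 0.7]])

```text
t: 15.87
tcp_pos: [0.5091, 0.0934, 0.2484]
orientation: [-3.141, 0.001, -2.966]
contact_force: [-0.1, -0.3, 0.1]
grip_width: 0.0595
grip_force: 0.0
```

```bash
python3 - <<'E'
from h import *
c=cam('wrist'); s=r.sense(); print(s['tcp_pos'],s['orientation'],s['q'])
carts(c,*GREEN,.045,.06,'gbay');save(c,'w7.png')
np.save('w7.npy',c,allow_pickle=True)
P=cloud(c); m=cv2.inRange(cv2.cvtColor(c['img'],cv2.COLOR_RGB2HSV),np.array((0,150,60)),np.array((6,255,255)))>0
m&=(P[...,2]>.1)&(P[...,2]<.14)
p=P[m]; print(np.percentile(p[:,2],[5,50,95])); t=p[p[:,2]>np.median(p[:,2])-.003]; print(cv2.minAreaRect(t[:,:2].astype(np.float32)*1000),len(t))
E
```

```text
[0.50924388 0.09281863 0.2479998 ] [-3.14083818e+00  1.55731378e-04 -2.96735965e+00] [ 9.91786671e-02  2.28756124e-01  1.62631759e+00 -7.71689292e-04
  1.28630716e+00 -1.64563410e+00]
gbay [195. 225.] no top in band
gbay px [285. 226.] xy 0.5696 0.0591 size 97 29 ang 9.9 z 0.052
[0.10470422 0.10820564 0.10948369]
((552.2439575195312, 146.55288696289062), (45.352569580078125, 15.863085746765137), 31.84861183166504) 590
```

View pics/w7.png

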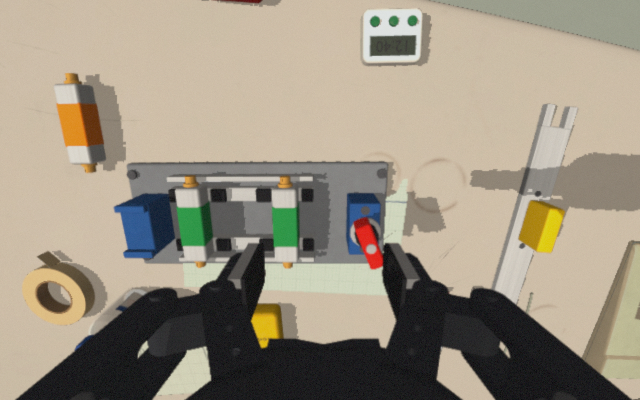

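```bash
python3 - <<'E'
from h import *
c=np.load('w7.npy',allow_pickle=True).item(); P=cloud(c)
for v in range(180,266,6): print(v,[tuple((P[v,u]*1000).round().astype(int)) for u in (186,192,198,204)])
sub=np.s_[170:275,172:212]; q=P[sub].reshape(-1,3); 
q=q[(q[:,2]>.047)&(q[:,2]<.075)]; print(cv2.minAreaRect(q[:,:2].astype(np.float32)*1000),len(q)); A=np.c_[q[:,:2],np.ones(len(q))]; print(np.linalg.lstsq(A,q[:,2],rcond=None)[0], q.mean(0))
E
```

```text
180 [(np.int64(536), np.int64(-59), np.int64(45)), (np.int64(535), np.int64(-53), np.int64(42)), (np.int64(538), np.int64(-51), np.int64(30)), (np.int64(537), np.int64(-44), np.int64(29))]
186 [(np.int64(542), np.int64(-58), np.int64(46)), (np.int64(541), np.int64(-52), np.int64(45)), (np.int64(542), np.int64(-47), np.int64(39)), (np.int64(543), np.int64(-43), np.int64(32))]
192 [(np.int64(547), np.int64(-55), np.int64(53)), (np.int64(546), np.int64(-48), np.int64(52)), (np.int64(546), np.int64(-43), np.int64(50)), (np.int64(549), np.int64(-41), np.int64(36))]
198 [(np.int64(554), np.int64(-54), np.int64(53)), (np.int64(553), np.int64(-48), np.int64(52)), (np.int64(552), np.int64(-42), np.int64(51)), (np.int64(555), np.int64(-40), np.int64(39))]
204 [(np.int64(561), np.int64(-54), np.int64(52)), (np.int64(560), np.int64(-48), np.int64(52)), (np.int64(559), np.int64(-41), np.int64(52)), (np.int64(562), np.int64(-39), np.int64(40))]
210 [(np.int64(568), np.int64(-54), np.int64(52)), (np.int64(567), np.int64(-47), np.int64(53)), (np.int64(440), np.int64(81), np.int64(372)), (np.int64(56
[... 1215 characters left out ...]
)), (np.int64(620), np.int64(-45), np.int64(51)), (np.int64(618), np.int64(-38), np.int64(52)), (np.int64(616), np.int64(-30), np.int64(53))]
258 [(np.int64(628), np.int64(-51), np.int64(53)), (np.int64(627), np.int64(-44), np.int64(53)), (np.int64(626), np.int64(-37), np.int64(52)), (np.int64(625), np.int64(-30), np.int64(52))]
264 [(np.int64(667), np.int64(-71), np.int64(2)), (np.int64(667), np.int64(-64), np.int64(0)), (np.int64(638), np.int64(-39), np.int64(45)), (np.int64(639), np.int64(-33), np.int64(41))]
((585.2464599609375, -48.29399871826172), (90.94510650634766, 28.696809768676758), 9.842941284179688) 1808
[ 0.00909777 -0.03653144  0.04506912] [ 0.58408825 -0.04728876  0.05211055]
```

Request:
send_rows(rows=[[0.0435, 0.0535, -0.07, 0, 0, -0.95, 0.7], [0.0435, 0.0535, -0.07, 0, 0, -0.95, 0.7], [0.0435, 0.0535, -0.07, 0, 0, -0.95, 0.7], [0.0435, 0.0535, -0.07, 0, 0, -0.95, 0.7], [0.0435, 0.0535, -0.07, 0, 0, -0.95, 0.7], [0.0435, 0.0535, -0.07, 0, 0, -0.95, 0.7], [0.0435, 0.0535, -0.07, 0, 0, -0.95, 0.7], [0.0435, 0.0535, -0.07, 0, 0, -0.95, 0.7]])

```text
t: 16.58
tcp_pos: [0.5531, 0.1451, 0.1769]
orientation: [-3.14, -0.001, 2.358]
contact_force: [0.2, -0.2, 0.6]
grip_width: 0.0595
grip_force: 0.0
```

Request:
send_rows(rows=[[0, 0, 0, 0, 0, -0.95, 0.6], [0, 0, 0, 0, 0, -0.95, 0.6], [0, 0, 0, 0, 0, -0.95, 0.6], [0, 0, 0, 0, 0, -0.95, 0.6], [0, 0, 0, 0, 0, -0.95, 0.6], [0, 0, 0, 0, 0, -0.95, 0.6], [0, 0, 0, 0, 0, -0.95, 0.6], [0, 0, 0, 0, 0, -0.95, 0.6]])

```text
t: 17.25
tcp_pos: [0.5531, 0.1451, 0.177]
orientation: [-3.14, 0.001, 1.407]
contact_force: [0.6, -0.9, -0.1]
grip_width: 0.0513
grip_force: 0.0
```

Request:
send_rows(rows=[[0, 0, 0, 0, 0, -0.86, 0.6], [0, 0, 0, 0, 0, -0.86, 0.6], [0, 0, 0, 0, 0, -0.86, 0.6], [0, 0, 0, 0, 0, -0.86, 0.6], [0, 0, 0, 0, 0, -0.86, 0.6], [0, 0, 0, 0, 0, -0.86, 0.6], [0, 0, 0, 0, 0, -0.86, 0.6], [0, 0, 0, 0, 0, -0.86, 0.6]])

```text
t: 17.92
tcp_pos: [0.553, 0.1452, 0.1771]
orientation: [-3.141, 0.002, 0.551]
contact_force: [0.9, -0.2, -0.1]
grip_width: 0.051
grip_force: 0.0
```

```bash
python3 - <<'E'
from h import *
s=r.sense(); print(s['t'],s['tcp_pos'],np.degrees(s['orientation']),s['q']); print('tool y ang',(np.degrees(s['orientation'][2])-90)%180)
E
```

```text
17.9167 [0.55297359 0.14515788 0.1770933 ] [-1.79991737e+02  9.24947647e-02  3.15524534e+01] [ 1.83106442e-01  3.67386852e-01  1.61357314e+00 -4.85519891e-04
  1.16219103e+00  1.20340194e+00]
tool y ang 121.55245344488615
```

Request:
send_rows(rows=[[0, 0.0015, -0.03, 0, 0, 0, 0.6], [0, 0.0015, -0.055, 0, 0, 0, 0.6], [0, 0.0015, -0.07, 0, 0, 0, 0.6], [0, 0.0015, -0.079, 0, 0, 0, 0.6], [0, 0.0015, -0.079, 0, 0, 0, 0.6], [0, 0.0015, -0.079, 0, 0, 0, 0.1], [0, 0.0015, -0.079, 0, 0, 0, 0], [0, 0.0015, -0.079, 0, 0, 0, 0]], grip_force=60)

```text
t: 18.58
tcp_pos: [0.5536, 0.1483, 0.1012]
orientation: [3.14, -0.003, 0.556]
contact_force: [-0.2, -14.5, 15.0]
grip_width: 0.0156
grip_force: 27.7
```

Request:
send_rows(rows=[[0, 0, 0, 0, 0, 0, 0], [0, 0, 0, 0, 0, 0, 0], [0, 0, 0, 0, 0, 0, 0], [0, 0, 0, 0, 0, 0, 0], [0, 0, 0.0007, 0, 0, 0.12, 0], [0, 0, 0.0014, 0, 0, 0.24, 0]])

```text
t: 19.08
tcp_pos: [0.5535, 0.1481, 0.1029]
orientation: [3.139, -0.003, 0.801]
contact_force: [-0.9, -2.7, 6.3]
grip_width: 0.0151
grip_force: 77.2
```

Request:
send_rows(rows=[[0, 0, 0.0007, 0, 0, 0.12, 0], [0, 0, 0.0014, 0, 0, 0.24, 0], [0, 0, 0.0022, 0, 0, 0.36, 0], [0, 0, 0.0029, 0, 0, 0.48, 0], [0, 0, 0.0036, 0, 0, 0.6, 0], [0, 0, 0.0043, 0, 0, 0.72, 0], [0, 0, 0.005, 0, 0, 0.84, 0], [0, 0, 0.0058, 0, 0, 0.96, 0]])

```text
t: 19.75
tcp_pos: [0.5528, 0.1481, 0.1086]
orientation: [3.139, 0.001, 1.762]
contact_force: [-0.7, -2.2, 7.4]
grip_width: 0.0148
grip_force: 77.1
```

Request:
send_rows(rows=[[0, 0, 0.0007, 0, 0, 0.12, 0], [0, 0, 0.0014, 0, 0, 0.24, 0], [0, 0, 0.0022, 0, 0, 0.36, 0], [0, 0, 0.0029, 0, 0, 0.48, 0], [0, 0, 0.0036, 0, 0, 0.6, 0], [0, 0, 0.0043, 0, 0, 0.72, 0], [0, 0, 0.005, 0, 0, 0.84, 0], [0, 0, 0.0058, 0, 0, 0.96, 0]])

```text
t: 20.42
tcp_pos: [0.5524, 0.1476, 0.1144]
orientation: [-3.141, 0.002, 2.722]
contact_force: [-1.2, -4.2, 7.5]
grip_width: 0.0149
grip_force: 77.2
```

```bash
python3 - <<'E'
from h import *
s=r.sense(); print(s['t'],s['tcp_pos'],np.degrees(s['orientation']),s['q'],s['contact_force'],s['ft_torque'],s['grip_force'])
E
```

```text
20.4167 [0.55240091 0.14762036 0.11436427] [-1.79979057e+02  1.13823776e-01  1.55964269e+02] [ 1.88146882e-01  4.35420971e-01  1.68862158e+00 -1.68728418e-03
  1.01612844e+00 -9.62258827e-01] [-1.21921268 -4.18104221  7.54034911] [-0.76828521  0.48453793 -0.1921162 ] 77.18229858923223
```

Request:
send_rows(rows=[[0, 0, 0.0007, 0, 0, 0.12, 0], [0, 0, 0.0014, 0, 0, 0.24, 0], [0, 0, 0.0022, 0, 0, 0.36, 0], [0, 0, 0.0029, 0, 0, 0.48, 0], [0, 0, 0.0036, 0, 0, 0.6, 0], [0, 0, 0.0043, 0, 0, 0.72, 0], [0, 0, 0.005, 0, 0, 0.84, 0], [0, 0, 0.0058, 0, 0, 0.96, 0]])

```text
t: 21.08
tcp_pos: [0.5526, 0.147, 0.1201]
orientation: [-3.139, 0.001, -2.601]
contact_force: [-1.3, -5.1, 6.6]
grip_width: 0.0147
grip_force: 77.2
```

Request:
send_rows(rows=[[0, 0, 0.0007, 0, 0, 0.12, 0], [0, 0, 0.0014, 0, 0, 0.24, 0], [0, 0, 0.002, 0, 0, 0.34, 0], [0, 0, 0.002, 0, 0, 0.34, 0], [0, 0, 0.002, 0, 0, 0.34, 0.6], [0, 0, 0.002, 0, 0, 0.34, 0.6], [0, 0, 0.002, 0, 0, 0.34, 0.6], [0, 0, 0.03, 0, 0, 0.34, 0.6]])

```text
t: 21.75
tcp_pos: [0.5485, 0.1479, 0.144]
orientation: [3.135, -0.008, -2.267]
contact_force: [-1.1, -0.8, -0.1]
grip_width: 0.0515
grip_force: 0.0
```

Request:
send_rows(rows=[[0, 0, 0.04, 0, 0, 0, 0.7], [-0.03, 0.02, 0.08, 0, 0, -0.2, 0.7], [-0.07, 0.08, 0.1, 0, 0, -0.4, 0.7], [-0.07, 0.08, 0.1, 0, 0, -0.5, 0.7], [-0.07, 0.08, 0.1, 0, 0, -0.6, 0.7], [-0.07, 0.08, 0.1, 0, 0, -0.7, 0.7], [-0.07, 0.08, 0.1, 0, 0, -0.8, 0.7], [-0.07, 0.08, 0.1, 0, 0, -0.8, 0.7]])

```text
t: 22.42
tcp_pos: [0.4817, 0.2292, 0.2485]
orientation: [3.141, 0.001, -3.072]
contact_force: [0.2, -0.1, -0.2]
grip_width: 0.06
grip_force: 0.0
```

```bash
python3 - <<'E'
from h import *
c=cam('wrist'); s=r.sense(); print(s['t'],s['tcp_pos'],np.degrees(s['orientation']),s['q']); save(c,'w8.png'); np.save('w8.npy',c,allow_pickle=True)
E
```

```text
22.4667 [0.48175775 0.22901322 0.24828225] [ 1.79977218e+02  1.12908738e-02 -1.76042095e+02] [ 3.64341451e-01  2.50460327e-01  1.59485851e+00  3.35672605e-04
  1.29596959e+00 -1.27562444e+00]
```

View pics/w8.png

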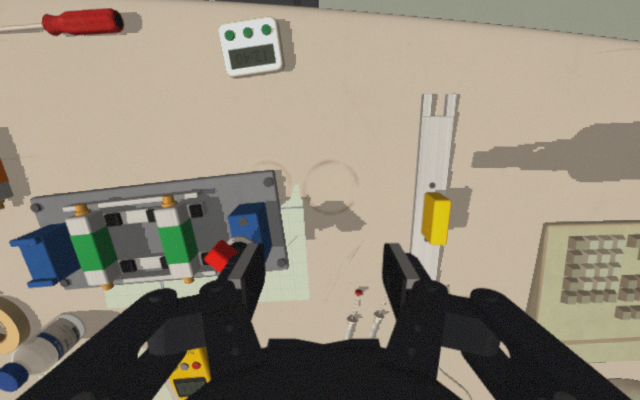

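```bash
python3 - <<'E'
from h import *
c=np.load('w8.npy',allow_pickle=True).item(); P=cloud(c); hsv=cv2.cvtColor(c['img'],cv2.COLOR_RGB2HSV)
U=np.mgrid[0:400,0:640]
def rep(m,n):
    t=P[m]; (cx,cy),(w,h),an=cv2.minAreaRect(t[:,:2].astype(np.float32)*1000)
    if h>w: an+=90; w,h=h,w
    print(n,len(t),round(cx,1),round(cy,1),round(w,1),round(h,1),round(an%180,1),'z',np.percentile(t[:,2],[5,50,95]).round(4))
Z=P[...,2]
rep((Z>.045)&(Z<.056)&(U[1]>415)&(U[1]<460)&(U[0]>180)&(U[0]<255),'rib')
rep((Z>.0075)&(Z<.0125)&(U[1]>405)&(U[1]<465)&(U[0]>85)&(U[0]<230),'barpart')
m=cv2.inRange(hsv,np.array((0,150,60)),np.array((6,255,255)))>0
rep(m&(Z>.122)&(Z<.14),'wing')
E
```

```text
rib 818 521.1 366.6 55.9 20.1 4.4 z [0.0467 0.0499 0.0511]
barpart 3130 461.5 362.3 166.6 39.2 4.3 z [0.0086 0.01   0.0113]
wing 346 543.2 136.0 19.0 16.0 50.0 z [0.1244 0.1288 0.1301]
```

Request:
send_rows(rows=[[0.039, 0.137, -0.1, 0, 0, 0.007, 0.7], [0.039, 0.137, -0.1, 0, 0, 0.007, 0.7], [0.039, 0.137, -0.1, 0, 0, 0.007, 0.7], [0.039, 0.137, -0.1, 0, 0, 0.007, 0.7], [0.039, 0.137, -0.1, 0, 0, 0.007, 0.7], [0.039, 0.137, -0.1, 0, 0, 0.007, 0.7], [0.039, 0.137, -0.1, 0, 0, 0.007, 0.7], [0.039, 0.137, -0.1, 0, 0, 0.007, 0.7]])

```text
t: 23.13
tcp_pos: [0.5211, 0.3646, 0.149]
orientation: [-3.141, 0.0, -3.06]
contact_force: [-1.0, 0.2, -0.5]
grip_width: 0.0598
grip_force: 0.0
```

Request:
send_rows(rows=[[0, 0, 0, 0, 0, 0, 0.6], [0, 0, 0, 0, 0, 0, 0.6]])

```text
t: 23.3
tcp_pos: [0.5215, 0.3645, 0.1497]
orientation: [3.141, 0.002, -3.061]
contact_force: [0.7, 0.3, 0.5]
grip_width: 0.051
grip_force: 0.0
```

Request:
send_rows(rows=[[0, 0.002, -0.03, 0, 0, 0, 0.6], [0, 0.002, -0.06, 0, 0, 0, 0.6], [0, 0.002, -0.085, 0, 0, 0, 0.6], [0, 0.002, -0.1, 0, 0, 0, 0.6], [0, 0.002, -0.11, 0, 0, 0, 0.6], [0, 0.002, -0.1145, 0, 0, 0, 0.6], [0, 0.002, -0.1145, 0, 0, 0, 0.6], [0, 0.002, -0.1145, 0, 0, 0, 0.6]])

```text
t: 23.97
tcp_pos: [0.522, 0.3676, 0.0347]
orientation: [3.141, 0.002, -3.061]
contact_force: [-0.4, 0.4, 0.3]
grip_width: 0.0511
grip_force: 0.0
```

Request:
send_rows(rows=[[0, 0, 0, 0, 0, 0, 0.0], [0, 0, 0, 0, 0, 0, 0.0], [0, 0, 0, 0, 0, 0, 0.0], [0, 0, 0, 0, 0, 0, 0.0], [0, 0, 0, 0, 0, 0, 0.0], [0, 0, 0, 0, 0, 0, 0.0], [0, 0, 0, 0, 0, 0, 0.0]], grip_force=80)

```text
t: 24.55
tcp_pos: [0.522, 0.3678, 0.035]
orientation: [3.141, 0.002, -3.06]
contact_force: [0.0, -1.1, 7.3]
grip_width: 0.019
grip_force: 79.4
```

Request:
send_rows(rows=[[0, 0, 0.03, 0, 0, 0, 0], [0, 0, 0.06, 0, 0, 0, 0], [0, 0, 0.1, 0, 0, -0.1, 0], [0, 0, 0.14, 0, 0, -0.2, 0], [0, 0, 0.15, 0, 0, -0.3, 0], [0, 0, 0.15, 0, 0, -0.4, 0], [0, 0, 0.15, 0, 0, -0.5, 0], [0, 0, 0.15, 0, 0, -0.6, 0]])

```text
t: 25.22
tcp_pos: [0.5205, 0.3672, 0.1837]
orientation: [-3.141, -0.0, 2.618]
contact_force: [-0.0, -0.3, -2.6]
grip_width: 0.0189
grip_force: 78.9
```

Request:
send_rows(rows=[[0, 0, 0, 0, 0, -0.11, 0], [0, 0, 0, 0, 0, -0.22, 0], [0, 0, 0, 0, 0, -0.33, 0], [0, 0, 0, 0, 0, -0.44, 0], [0, 0, 0, 0, 0, -0.55, 0], [0, 0, 0, 0, 0, -0.66, 0], [0, 0, 0, 0, 0, -0.77, 0], [0, 0, 0, 0, 0, -0.87, 0]])

```text
t: 25.88
tcp_pos: [0.5203, 0.367, 0.1827]
orientation: [-3.14, 0.001, 1.748]
contact_force: [0.3, 0.3, -3.4]
grip_width: 0.0192
grip_force: 78.9
```

Request:
send_rows(rows=[[0.01, -0.025, 0, 0, 0, 0, 0], [0.02, -0.06, 0, 0, 0, 0, 0], [0.03, -0.095, 0, 0, 0, 0, 0], [0.04, -0.13, 0, 0, 0, 0, 0], [0.045, -0.165, 0, 0, 0, 0, 0], [0.05, -0.2, 0, 0, 0, 0, 0], [0.055, -0.235, 0, 0, 0, 0, 0], [0.06, -0.265, 0, 0, 0, 0, 0]])

```text
t: 26.55
tcp_pos: [0.5803, 0.1001, 0.1829]
orientation: [-3.14, 0.0, 1.753]
contact_force: [0.7, -0.1, -3.7]
grip_width: 0.0192
grip_force: 78.9
```

Request:
send_rows(rows=[[0.001, -0.02, 0, 0, 0, 0, 0], [0.002, -0.05, 0, 0, 0, 0, 0], [0.002, -0.08, 0, 0, 0, 0, 0], [0.002, -0.11, 0, 0, 0, 0, 0], [0.002, -0.125, 0, 0, 0, 0, 0], [0.002, -0.125, 0, 0, 0, 0, 0], [0.002, -0.125, 0, 0, 0, 0, 0]])

```text
t: 27.13
tcp_pos: [0.5825, -0.0233, 0.183]
orientation: [-3.14, -0.001, 1.75]
contact_force: [0.2, 1.6, -2.8]
grip_width: 0.0191
grip_force: 78.9
```

```bash
python3 - <<'E'
from h import *
c=cam('wrist'); s=r.sense(); print(s['t'],s['tcp_pos'],np.degrees(s['orientation']),s['q'],s['contact_force'],s['grip_width']); save(c,'w9.png'); np.save('w9.npy',c,allow_pickle=True)
E
```

```text
27.1833 [ 0.58254312 -0.02241758  0.18306175] [-1.79932671e+02 -6.69700946e-02  1.00366475e+02] [-1.11386924e-01  3.75880267e-01  1.58176875e+00  8.42422161e-04
  1.18540585e+00 -2.92633990e-01] [ 0.87827644  1.78167386 -2.55434312] 0.019357485346396388
```

View pics/w9.png

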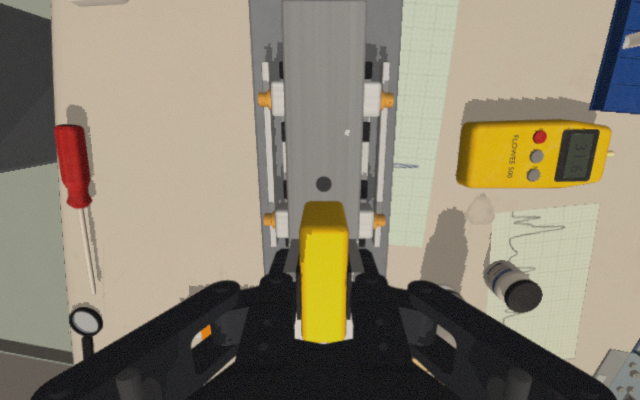

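The bar is held over the holder, and both fresh cartridges still show in their bays beneath it (rows 100 and 220). Next I measure the bar's axis and height in the grip.

```bash
python3 - <<'E'
from h import *
c=np.load('w9.npy',allow_pickle=True).item(); P=cloud(c); U=np.mgrid[0:400,0:640]
m=(U[1]>275)&(U[1]<375)&(U[0]<195)&(P[...,2]>.145)&(P[...,2]<.172)&(c['depth']>0)
t=P[m]; (cx,cy),(w,h),an=cv2.minAreaRect(t[:,:2].astype(np.float32)*1000); print(len(t),cx,cy,w,h,an)
a=np.radians(100.2); uy=np.array([np.cos(a),np.sin(a)]); ux=np.array([uy[1],-uy[0]])
O=np.array([.5788,.0055]); L=(t[:,:2]-O); X=L@ux; Y=L@uy
for y0,y1 in((.03,.05),(.05,.07),(.07,.09),(.09,.12)):
    k=(Y>y0)&(Y<y1)
    if k.sum()>30: print(y0,k.sum(),'x edges',np.percentile(X[k],[1,99]).round(4),'z',t[k,2].mean().round(4))
print('Ymax',Y.max(), np.linalg.lstsq(np.c_[X,Y,np.ones(len(X))],t[:,2],rcond=None)[0])
# plate edges in same view
q=P[(P[...,2]>.008)&(P[...,2]<.016)&(U[1]>200)&(U[1]<430)&(U[0]<260)]; l=(q[:,:2]-O); qx=l@ux; qy=l@uy
for y0 in (.0,.03,.06,.09):
    k=(qy>y0)&(qy<y0+.03); print(y0,k.sum(),np.percentile(qx[k],[.5,99.5]).round(4) if k.sum() else '')
E
```

```text
15544 569.2413330078125 50.68986511230469 38.28741455078125 88.74815368652344 10.459039688110352
0.03 3379 x edges [-0.0199  0.0171] z 0.1583
0.05 3747 x edges [-0.0199  0.017 ] z 0.1583
0.07 4157 x edges [-0.0201  0.0169] z 0.1583
0.09 54 x edges [-0.02    0.0173] z 0.1577
Ymax 0.09062340937237937 [-0.00287468  0.00099369  0.15823916]
0.0 1052 [-0.0675  0.0681]
0.03 650 [-0.0677  0.0674]
0.06 1064 [-0.068   0.0676]
0.09 2444 [-0.0671  0.0673]
```

Request:
send_rows(rows=[[0.0015, 0, -0.02, 0, 0, 0, 0], [0.0015, 0, -0.045, 0, 0, 0, 0], [0.0015, 0, -0.06, 0, 0, 0, 0], [0.0015, 0, -0.07, 0, 0, 0, 0], [0.0015, 0, -0.0755, 0, 0, 0, 0], [0.0015, 0, -0.0775, 0, 0, 0, 0], [0.0015, 0, -0.0775, 0, 0, 0, 0], [0.0015, 0, -0.0775, 0, 0, 0, 0]])

```text
t: 27.85
tcp_pos: [0.5855, -0.0224, 0.1069]
orientation: [3.14, 0.0, 1.753]
contact_force: [0.3, -0.2, -2.9]
grip_width: 0.019
grip_force: 79.0
```

```bash
python3 - <<'E'
from h import *
c=cam('wrist'); s=r.sense(); print(s['t'],s['tcp_pos'],np.degrees(s['orientation']),s['contact_force']); save(c,'w10.png',(160,0,480,240),2)
P=cloud(c); U=np.mgrid[0:400,0:640]
a=np.radians(100.2); uy=np.array([np.cos(a),np.sin(a)]); ux=np.array([uy[1],-uy[0]]); O=np.array([.5788,.0055])
m=(U[1]>260)&(U[1]<390)&(U[0]<195)&(P[...,2]>.074)&(P[...,2]<.09)&(c['depth']>0)
t=P[m]; L=t[:,:2]-O; X=L@ux; Y=L@uy
for y0 in np.arange(.02,.13,.02):
    k=(Y>y0)&(Y<y0+.02)
    if k.sum()>30: print(y0,k.sum(),np.percentile(X[k],[1,99]).round(4),t[k,2].mean().round(4))
print(Y.max())
E
```

```text
27.9 [ 0.58558023 -0.02249334  0.10712035] [1.79882949e+02 3.27360922e-02 1.00443367e+02] [-0.2897535   0.06490955 -3.27590005]
0.02 3185 [-0.0169  0.0201] 0.0821
0.04 3596 [-0.017   0.0202] 0.0821
0.06 3923 [-0.0171  0.0197] 0.0821
0.08 2252 [-0.0173  0.0198] 0.0821
0.09096433013959719
```

View pics/w10.png

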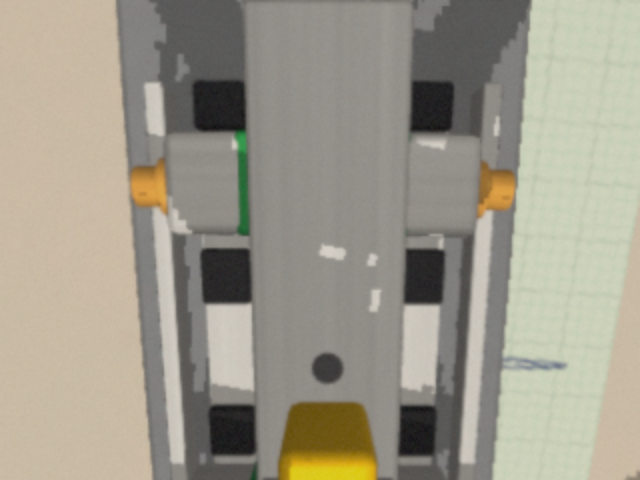

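Request:
send_rows(rows=[[-0.0015, 0, -0.002, 0, 0, -0.004, 0], [-0.0015, 0, -0.002, 0, 0, -0.004, 0], [-0.003, 0.008, -0.002, 0, 0, -0.004, 0], [-0.0045, 0.016, -0.002, 0, 0, -0.004, 0], [-0.006, 0.024, -0.002, 0, 0, -0.004, 0], [-0.007, 0.031, -0.002, 0, 0, -0.004, 0], [-0.0083, 0.037, -0.002, 0, 0, -0.004, 0], [-0.0095, 0.0425, -0.002, 0, 0, -0.004, 0]])

```text
t: 28.57
tcp_pos: [0.575, 0.021, 0.1041]
orientation: [3.142, -0.0, 1.75]
contact_force: [0.2, -0.2, -3.9]
grip_width: 0.0187
grip_force: 79.0
```

Request:
send_rows(rows=[[0, 0, 0, 0, 0, 0, 0], [0, 0, 0, 0, 0, 0, 0]])

```text
t: 28.73
tcp_pos: [0.5751, 0.0204, 0.1041]
orientation: [-3.142, 0.0, 1.75]
contact_force: [0.7, 0.1, -3.7]
grip_width: 0.0193
grip_force: 79.0
```

```bash
cat > bar.py <<'E'
from h import *
c=cam('wrist'); s=r.sense(); print(s['t'],s['tcp_pos'],np.degrees(s['orientation']),s['contact_force'])
P=cloud(c); U=np.mgrid[0:400,0:640]
a=np.radians(100.2); uy=np.array([np.cos(a),np.sin(a)]); ux=np.array([uy[1],-uy[0]]); O=np.array([.5788,.0055])
m=(U[1]>260)&(U[1]<390)&(U[0]<195)&(P[...,2]>.062)&(P[...,2]<.09)&(c['depth']>0)
t=P[m]; L=t[:,:2]-O; X=L@ux; Y=L@uy
for y0 in np.arange(.05,.13,.02):
    k=(Y>y0)&(Y<y0+.02)
    if k.sum()>30: print(y0,k.sum(),np.percentile(X[k],[1,99]).round(4),t[k,2].mean().round(4))
E
python3 bar.py
```

```text
28.7833 [0.57526247 0.02001065 0.1041425 ] [1.79991967e+02 1.99293223e-02 1.00235172e+02] [ 0.36657544 -0.18374564 -3.76391415]
0.05 2989 [-0.0194  0.0175] 0.0793
0.07 3272 [-0.0194  0.0177] 0.0793
0.09000000000000001 3714 [-0.0195  0.0176] 0.0793
0.11000000000000001 4347 [-0.0195  0.0173] 0.08
```

Request:
send_rows(rows=[[0.001, 0, -0.002, 0, 0, 0, 0], [0.001, 0, -0.004, 0, 0, 0, 0], [0.001, 0, -0.006, 0, 0, 0, 0], [0.001, 0, -0.008, 0, 0, 0, 0], [0.001, 0, -0.0095, 0, 0, 0, 0], [0.001, 0, -0.0095, 0, 0, 0, 0]])

```text
t: 29.28
tcp_pos: [0.576, 0.0196, 0.095]
orientation: [-3.141, 0.0, 1.749]
contact_force: [-1.4, 0.1, 1.7]
grip_width: 0.0189
grip_force: 79.5
```

```bash
python3 bar.py
```

```text
29.3333 [0.57607527 0.01960996 0.0950782 ] [-1.79998428e+02  1.83381478e-02  1.00189349e+02] [-1.60004965 -0.32217925  1.74851242]
0.05 3007 [-0.0185  0.0185] 0.0702
0.07 3290 [-0.0185  0.0186] 0.0701
0.09000000000000001 3706 [-0.0185  0.0185] 0.0701
0.11000000000000001 4189 [-0.0185  0.0184] 0.0705
```

Request:
send_rows(rows=[[0, 0, 0, 0, 0, 0, 0.5], [0, 0, 0, 0, 0, 0, 0.5], [0, 0, 0, 0, 0, 0, 0.5], [0, 0, 0.015, 0, 0, 0, 0.5], [0, 0, 0.04, 0, 0, 0, 0.5], [0, 0, 0.075, 0, 0, 0, 0.5], [0, 0, 0.115, 0, 0, 0, 0.5], [0, 0, 0.14, 0, 0, 0, 0.5]])

```text
t: 30.0
tcp_pos: [0.5776, 0.0199, 0.2382]
orientation: [3.137, 0.001, 1.749]
contact_force: [1.1, 0.2, 0.7]
grip_width: 0.0427
grip_force: 0.0
```

Request:
send_rows(rows=[[-0.01, 0.01, 0, 0, 0, 0.12, 0.6], [-0.02, 0.02, 0, 0, 0, 0.24, 0.6], [-0.03, 0.03, 0, 0, 0, 0.36, 0.6], [-0.04, 0.04, 0, 0, 0, 0.48, 0.6], [-0.05, 0.05, 0, 0, 0, 0.6, 0.6], [-0.06, 0.055, 0, 0, 0, 0.72, 0.6], [-0.065, 0.055, 0, 0, 0, 0.84, 0.6], [-0.07, 0.055, 0, 0, 0, 0.96, 0.6]])

```text
t: 30.67
tcp_pos: [0.5056, 0.0754, 0.2347]
orientation: [3.141, 0.0, 2.716]
contact_force: [0.4, -0.9, -0.8]
grip_width: 0.0511
grip_force: 0.0
```

Request:
send_rows(rows=[[0, 0, 0, 0, 0, 0.12, 0.6], [0, 0, 0, 0, 0, 0.24, 0.6], [0, 0, 0, 0, 0, 0.36, 0.6], [0, 0, 0, 0, 0, 0.43, 0.6], [0, 0, 0, 0, 0, 0.43, 0.6]])

```text
t: 31.08
tcp_pos: [0.5062, 0.075, 0.2346]
orientation: [3.142, 0.0, 3.141]
contact_force: [-0.4, 0.8, -0.7]
grip_width: 0.0514
grip_force: 0.0
```

```bash
python3 - <<'E'
from h import *
c=cam('wrist'); s=r.sense(); print(s['t'],s['tcp_pos'],np.degrees(s['orientation']),s['q']); save(c,'w11.png'); np.save('w11.npy',c,allow_pickle=True)
E
```

```text
31.1333 [0.50624886 0.07495512 0.23463793] [1.79995986e+02 1.64247738e-02 1.79748128e+02] [ 6.44042486e-02  2.32093387e-01  1.65821162e+00  5.28610164e-05
  1.25099684e+00 -1.50201271e+00]
```

View pics/w11.png

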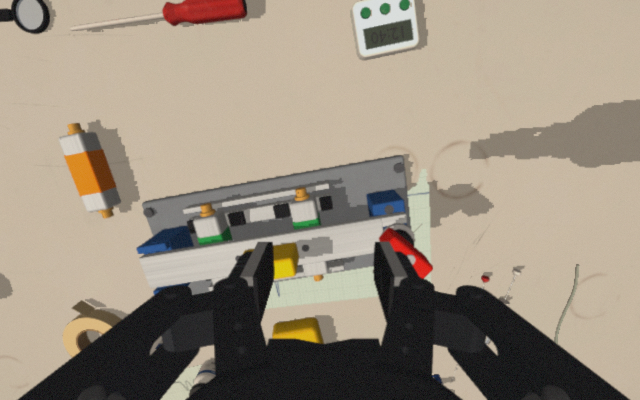

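The bar lies across both posts with the fork at the stem (400,245), and both cartridges are under it. Now the knob.

Request:
send_rows(rows=[[0.0465, 0.072, -0.03, 0, 0, 0.12, 0.6], [0.0465, 0.072, -0.03, 0, 0, 0.24, 0.6], [0.0465, 0.072, -0.03, 0, 0, 0.36, 0.6], [0.0465, 0.072, -0.03, 0, 0, 0.48, 0.6], [0.0465, 0.072, -0.03, 0, 0, 0.6, 0.6], [0.0465, 0.072, -0.03, 0, 0, 0.72, 0.6], [0.0465, 0.072, -0.03, 0, 0, 0.84, 0.6], [0.0465, 0.072, -0.03, 0, 0, 0.879, 0.6]])

```text
t: 31.8
tcp_pos: [0.5528, 0.147, 0.2044]
orientation: [3.142, -0.0, -2.262]
contact_force: [0.4, -0.6, 0.5]
grip_width: 0.0512
grip_force: 0.0
```

Request:
send_rows(rows=[[0, 0, 0, 0, 0, 0, 0.6], [0, 0, 0, 0, 0, 0, 0.6]])

```text
t: 31.97
tcp_pos: [0.5527, 0.1469, 0.2045]
orientation: [3.142, -0.0, -2.268]
contact_force: [0.2, -0.4, -0.5]
grip_width: 0.0512
grip_force: 0.0
```

```bash
python3 - <<'E'
from h import *
s=r.sense(); print(s['t'],s['tcp_pos'],np.degrees(s['orientation']),s['q'])
c=np.load('w11.npy',allow_pickle=True).item(); P=cloud(c); hsv=cv2.cvtColor(c['img'],cv2.COLOR_RGB2HSV); Z=P[...,2]
m=(cv2.inRange(hsv,np.array((0,150,60)),np.array((6,255,255)))>0)&(Z>.122)&(Z<.14)
t=P[m]; print(len(t),cv2.minAreaRect(t[:,:2].astype(np.float32)*1000),np.median(t[:,2]))
E
```

```text
31.9667 [0.55270227 0.14693518 0.2045446 ] [ 1.79999410e+02 -1.44734804e-03 -1.29959978e+02] [ 1.85987325e-01  3.40681965e-01  1.57833074e+00 -8.58046508e-06
  1.22260601e+00 -2.25816922e+00]
561 ((550.4865112304688, 148.48350524902344), (46.753173828125, 13.806546211242676), 43.98286819458008) 0.12878978065532617
```

Request:
send_rows(rows=[[0, 0, -0.03, 0, 0, 0, 0.6], [0, 0, -0.055, 0, 0, 0, 0.6], [0, 0, -0.072, 0, 0, 0, 0.6], [0, 0, -0.082, 0, 0, 0, 0.6], [0, 0, -0.082, 0, 0, 0, 0.6], [0, 0, -0.082, 0, 0, 0, 0.1], [0, 0, -0.082, 0, 0, 0, 0], [0, 0, -0.082, 0, 0, 0, 0]], grip_force=60)

```text
t: 32.63
tcp_pos: [0.5537, 0.1473, 0.124]
orientation: [-3.14, 0.002, -2.266]
contact_force: [-6.8, 7.2, 8.1]
grip_width: 0.0158
grip_force: 16.4
```

Request:
send_rows(rows=[[0, 0, 0, 0, 0, 0, 0], [0, 0, 0, 0, 0, 0, 0], [0, 0, 0, 0, 0, 0, 0], [0, 0, 0, 0, 0, 0, 0], [0, 0, -0.0007, 0, 0, -0.12, 0], [0, 0, -0.0014, 0, 0, -0.24, 0]])

```text
t: 33.13
tcp_pos: [0.5535, 0.1474, 0.1227]
orientation: [-3.141, 0.003, -2.511]
contact_force: [-0.9, 1.5, 5.7]
grip_width: 0.0147
grip_force: 59.6
```

Request:
send_rows(rows=[[0, 0, -0.0007, 0, 0, -0.12, 0], [0, 0, -0.0014, 0, 0, -0.24, 0], [0, 0, -0.0022, 0, 0, -0.36, 0], [0, 0, -0.0029, 0, 0, -0.48, 0], [0, 0, -0.0036, 0, 0, -0.6, 0], [0, 0, -0.0043, 0, 0, -0.72, 0], [0, 0, -0.005, 0, 0, -0.84, 0], [0, 0, -0.0058, 0, 0, -0.96, 0]])

```text
t: 33.8
tcp_pos: [0.5535, 0.1471, 0.117]
orientation: [3.14, 0.002, 2.812]
contact_force: [-1.6, 0.4, 7.1]
grip_width: 0.0151
grip_force: 59.8
```

```bash
python3 - <<'E'
from h import *
s=r.sense(); print(s['t'],s['tcp_pos'],np.degrees(s['orientation']),s['q'],s['contact_force'],s['ft_torque'],s['grip_force'])
E
```

```text
33.8 [0.55345922 0.14708517 0.11695011] [1.79936044e+02 1.32361756e-01 1.61125644e+02] [ 1.86098769e-01  4.32843362e-01  1.68487670e+00 -1.96643319e-04
  1.02131239e+00 -1.05517671e+00] [-1.62246474  0.38028072  7.10639875] [-0.03973179  0.28083414  0.10098921] 59.78490471839905
```

Request:
send_rows(rows=[[0, 0, -0.0007, 0, 0, -0.12, 0], [0, 0, -0.0014, 0, 0, -0.24, 0], [0, 0, -0.0022, 0, 0, -0.36, 0], [0, 0, -0.0029, 0, 0, -0.48, 0], [0, 0, -0.0036, 0, 0, -0.6, 0], [0, 0, -0.0043, 0, 0, -0.72, 0], [0, 0, -0.005, 0, 0, -0.84, 0], [0, 0, -0.0058, 0, 0, -0.96, 0]])

```text
t: 34.47
tcp_pos: [0.5531, 0.147, 0.1111]
orientation: [3.14, 0.0, 1.852]
contact_force: [-1.7, 0.3, 8.7]
grip_width: 0.0152
grip_force: 59.9
```

Request:
send_rows(rows=[[0, 0, -0.0003, 0, 0, -0.05, 0], [0, 0, -0.0006, 0, 0, -0.1, 0], [0, 0, -0.0006, 0, 0, -0.1, 0]])

```text
t: 34.72
tcp_pos: [0.5531, 0.147, 0.1106]
orientation: [3.14, 0.0, 1.756]
contact_force: [-1.7, 0.7, 6.3]
grip_width: 0.0149
grip_force: 59.8
```

```bash
python3 - <<'E'
from h import *
s=r.sense(); print(s['t'],s['tcp_pos'],np.degrees(s['orientation']),s['contact_force'],s['ft_torque'],s['grip_force'])
E
```

```text
34.7167 [0.55312613 0.14696826 0.11056456] [1.79894536e+02 9.21116000e-03 1.00594244e+02] [-1.65138947  0.67384426  6.34001858] [-0.07451329  0.4608014  -0.17278099] 59.75728690624237
```

Request:
send_rows(rows=[[0, 0, -0.0002, 0, 0, -0.04, 0], [0, 0, -0.0004, 0, 0, -0.08, 0], [0, 0, -0.0004, 0, 0, -0.08, 0]])

```text
t: 34.97
tcp_pos: [0.5531, 0.147, 0.1102]
orientation: [3.14, 0.0, 1.676]
contact_force: [-1.7, 0.3, 8.1]
grip_width: 0.0149
grip_force: 59.8
```

```bash
cat > s.py <<'E'
from h import *
s=r.sense(); print(s['t'],s['tcp_pos'],np.degrees(s['orientation']),s['contact_force'],s['ft_torque'],s['tau'][5],s['grip_force'])
E
python3 s.py
```

```text
34.9667 [0.55308585 0.14697213 0.11015769] [1.79899501e+02 1.07084077e-03 9.60387229e+01] [-1.66825907  0.31858971  8.08130412] [-0.00341898  0.50620027 -0.04879965] 0.3184706065803766 59.77799355983734
```

Request:
send_rows(rows=[[0, 0, -0.0002, 0, 0, -0.04, 0], [0, 0, -0.0004, 0, 0, -0.08, 0], [0, 0, -0.0004, 0, 0, -0.08, 0]])

```text
t: 35.22
tcp_pos: [0.5531, 0.147, 0.11]
orientation: [3.14, -0.0, 1.597]
contact_force: [-1.6, 1.5, 9.7]
grip_width: 0.015
grip_force: 60.1
```

```bash
python3 s.py
```

```text
35.2167 [0.55308617 0.14702996 0.11001053] [ 1.79893292e+02 -5.36946954e-03  9.14936139e+01] [-1.59108199  1.53084737  9.67562   ] [-0.01649904  0.59820281  0.1906367 ] 0.5320086143910885 60.05843639373779
```

Request:
send_rows(rows=[[0, 0, -0.0002, 0, 0, -0.03, 0], [0, 0, -0.0003, 0, 0, -0.06, 0], [0, 0, -0.0003, 0, 0, -0.06, 0]])

```text
t: 35.47
tcp_pos: [0.5531, 0.1471, 0.1099]
orientation: [3.14, -0.0, 1.538]
contact_force: [-3.2, 0.6, 10.4]
grip_width: 0.0148
grip_force: 60.4
```

```bash
python3 s.py
```

```text
35.4667 [0.55305312 0.14706764 0.10992954] [ 1.79886313e+02 -4.24457422e-03  8.81186019e+01] [-3.23059396  0.59167595 10.40071406] [-0.07969846  0.68639229  0.39067025] 0.6702106073498726 60.35663366317749
```

Request:
send_rows(rows=[[0, 0, 0, 0, 0, 0, 0.6], [0, 0, 0, 0, 0, 0, 0.6], [0, 0, 0, 0, 0, 0, 0.6], [0, 0, 0.02, 0, 0, 0, 0.6], [0, 0, 0.05, 0, 0, 0, 0.6], [0, 0, 0.09, 0, 0, 0, 0.6], [0, 0, 0.13, 0, 0, 0.1, 0.6], [0, 0, 0.15, 0, 0, 0.2, 0.6]])

```text
t: 36.13
tcp_pos: [0.5547, 0.1471, 0.2626]
orientation: [3.135, 0.0, 1.742]
contact_force: [1.1, -0.4, -0.7]
grip_width: 0.0515
grip_force: 0.0
```

Request:
send_rows(rows=[[-0.02, -0.02, 0, 0, 0, 0.12, 0.6], [-0.04, -0.04, 0, 0, 0, 0.24, 0.6], [-0.06, -0.06, 0, 0, 0, 0.36, 0.6], [-0.07, -0.08, 0, 0, 0, 0.48, 0.6], [-0.08, -0.08, 0, 0, 0, 0.6, 0.6], [-0.08, -0.08, 0, 0, 0, 0.72, 0.6], [-0.08, -0.08, 0, 0, 0, 0.84, 0.6], [-0.08, -0.08, 0, 0, 0, 0.96, 0.6]])

```text
t: 36.8
tcp_pos: [0.4723, 0.0665, 0.2578]
orientation: [-3.141, 0.0, 2.703]
contact_force: [0.1, -0.7, 0.2]
grip_width: 0.0506
grip_force: 0.0
```

Request:
send_rows(rows=[[0, 0, 0, 0, 0, 0.12, 0.6], [0, 0, 0, 0, 0, 0.24, 0.6], [0, 0, 0, 0, 0, 0.36, 0.6], [0, 0, 0, 0, 0, 0.46, 0.6], [0, 0, 0, 0, 0, 0.46, 0.6], [0, 0, 0, 0, 0, 0.46, 0.6]])

```text
t: 37.3
tcp_pos: [0.4725, 0.0668, 0.2577]
orientation: [-3.141, -0.0, -3.128]
contact_force: [0.4, -0.2, -0.6]
grip_width: 0.0512
grip_force: 0.0
```

```bash
python3 - <<'E'
from h import *
c=cam('wrist'); s=r.sense(); print(s['t'],s['tcp_pos'],np.degrees(s['orientation'])); save(c,'w12.png')
P=cloud(c); hsv=cv2.cvtColor(c['img'],cv2.COLOR_RGB2HSV); Z=P[...,2]
m=(cv2.inRange(hsv,np.array((0,150,60)),np.array((6,255,255)))>0)&(Z>.105)&(Z<.14)
t=P[m]; print(len(t),cv2.minAreaRect(t[:,:2].astype(np.float32)*1000),'ztop',np.median(t[:,2]))
a=np.radians(100.2); uy=np.array([np.cos(a),np.sin(a)]); ux=np.array([uy[1],-uy[0]]); O=np.array([.5788,.0055])
L=P[...,:2]-O; X=L@ux; Y=L@uy
b=(Z>.064)&(Z<.076)&(abs(X)<.03)&(Y>-.15)&(Y<.17)
for y0 in np.arange(-.14,.16,.03):
    k=b&(Y>y0)&(Y<y0+.03)
    if k.sum()>30: print(y0.round(2),k.sum(),np.percentile(X[k],[1,99]).round(4),Z[k].mean().round(4))
rb=(Z>.104)&(Z<.114)&(abs(X)<.03)&(abs(Y)<.08); print('rib Y',np.percentile(Y[rb],[1,50,99]) if rb.sum() else None)
cm=(Z>.046)&(Z<.056)&(abs(X)<.06)&(abs(X)>.02)
for n,y in(('b1',-.054),('b3',.054)):
    k=cm&(abs(Y-y)<.027); print(n,k.sum(),'X',np.percentile(X[k],[.5,99.5]).round(4),'Y',np.percentile(Y[k],[.5,99.5]).round(4),Z[k].mean().round(4))
carts(c,*ORANGE,.023,.034,'o')
E
```

```text
37.35 [0.47261292 0.06681872 0.25773079] [-1.79993908e+02 -1.72117854e-02 -1.79238750e+02]
156 ((548.6030883789062, 164.66893005371094), (18.627843856811523, 9.99282455444336), 34.11915969848633) ztop 0.11452505985540665
-0.14 324 [-0.0297 -0.0002] 0.0694
-0.11 674 [-0.0294  0.0135] 0.0697
-0.08 511 [-0.0202  0.0118] 0.0698
-0.05 104 [-0.0205 -0.006 ] 0.0694
0.01 301 [-0.0191 -0.0083] 0.0701
0.04 799 [-0.019   0.0186] 0.0701
0.07 827 [-0.0189  0.0188] 0.07
0.1 617 [-0.0188  0.0186] 0.0699
0.13 223 [-0.0188  0.0011] 0.0714
rib Y [0.0064096  0.0262697  0.04299637]
b1 527 X [-0.0485 -0.0201] Y [-0.0677 -0.0398] 0.0516
b3 727 X [-0.048  0.043] Y [0.0408 0.0684] 0.0517
o px [114. 192.] xy 0.4982 -0.1998 size 89 31 ang 9.8 z 0.0281
```

View pics/w12.png

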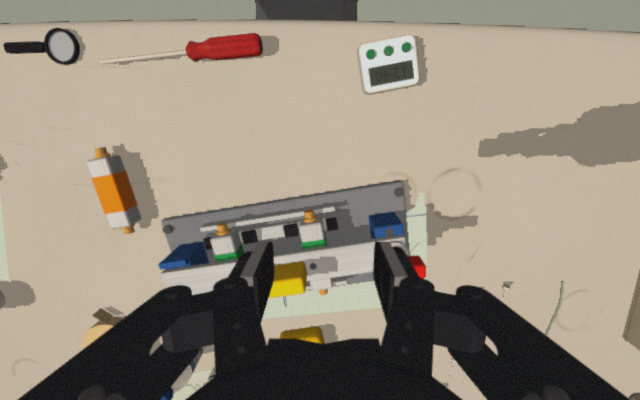

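```bash
python3 -c "
from rig import job
print(job.job_done())"
```

```text
the job is handed in; nothing more can be done
None
```

I handed the job in; no verdict came back. By my last measurements, both fresh cartridges lie in bays 1 and 3, the one spent cartridge is flat on the worktop, and the bar is seated on both posts. The knob is at about 1.4 rad; I didn't read the collar's force on the bar, but the turning torque rose clearly as the knob came down on it.

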